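Snap a lens retaining cap into a lamp housing with a pusher

ROBOT

A 7-joint arm with a two-finger parallel gripper is mounted at the origin on the work surface. World frame = base frame: x ahead of the robot, y to its left, z up, the work surface at z = 0. Lengths are in mm, angles in rad, forces in N, time in s.
With the tool pointing down it reaches from about 400 to 875 mm from the base axis. Payload 4.4 kg.
Tool frame: the origin (TCP) lies at the very end of the fingers, on their centre line; the grasp point (between the pads) lies 19 mm behind it; y points along the fingers, x is the direction in which the jaws open and shut, and the axes are right-handed (so a half turn about y gives the same grasp; the last joint's range is limited). The gripper opens to 85 mm and grips with 20 to 120 N. Pads are 22 mm wide; open, the fingers measure 114 mm over their backs; the gripper's body (76 mm by 85 mm) begins 54 mm behind the grasp point. The pads swing forward as they close: fully open they stand 13 mm farther back than shut.
Start: joints at [-1.209, 0.628, 0.038, 1.517, -0.027, 0.996, -0.02], TCP at [269.644, 591.447, 231.313] pointing down, gripper open.
Joint ranges: [-3.06, 3.06], [-0.37, 2.12], [-1.25, 1.32], [0.18, 2.47], [-1.1, 4.24], [0.23, 1.98], [-2.94, 2.94]. Speed limits (rad/s): [2.57, 2.57, 3.14, 3.14, 3.14, 3.14, 3.14].

INTERFACE

Orientations are given as [roll, pitch, yaw] about the fixed x, y, z axes, in that order (R = Rz(yaw) Ry(pitch) Rx(roll)).
In Python, from cell import ctrl, get_image, nets gives the robot as it stands. The module is installed in compiled form; this text tells all that it offers.
- The arm moves only by the tool step_arm, never from a script. Its argument "moves" is text: rows parted by semicolons, each of 7 numbers parted by spaces: the shift along the tool's x, y, z normalised to -1 to 1, where 1 is 0.05 m, then the turn, a rotation vector about the tool's x, y, z normalised to -1 to 1, where 1 is 0.12 rad, then the opening, from 0 (shut) to 1 (fully open). A call has 1 to 20 rows; each row shifts and turns the commanded pose from where the row before left it, along the tool's axes as they then stand; what a row does not reach is not made up. A row lasts 1/10 s, in which the tool goes at most 50 mm and 8.59 degrees, less where a joint would pass 70% of its speed; a pose out of reach is approached as far as the arm can. A call with a number of a shift or a turn outside -1 to 1 is refused whole. A call with a gripper value outside its range is refused whole. The fingers move at their own pace and stop on an object; the grip force is fixed at half the most. Time passes only in rows, so rows that do not move let the fingers close. It gives the time, the measured TCP pose, the force and the opening at its end, in the units of the state.
- ctrl.read_state(): the state, without advancing time (a new reading comes with each control period).
- get_image(name): name is "scene" or "top" or "wrist"; returns a dict with "color" (384x512x3 uint8, blue, green, red), "vertical_fov" (degrees; the focal length in pixels is half the picture's height over the tangent of half this angle, whatever the lens; pixels are square), "cx", "cy" (the principal point, pixels), "R" (3x3) and "t" (3): a world point X has camera coordinates R X + t; the wrist camera has in their place "T_tool_cam" (4x4, takes a point from camera to tool coordinates, whose origin is the TCP and whose axes are the tool frame's). Camera axes: x right, y down, z forward; pixel columns grow to the right and rows downward; lengths in mm; the calibration is good to about 2 mm. A picture is of the moment at which its call begins: read the wrist's pose just before it. There is no depth.
- ctrl.finish_job(): hands the job in, once; it reports no verdict.
Trained networks look in a picture, given as the dict that the camera call returned (one of the last four; its "shot" number tells which), for a name from the list of things; names that differ only in an ending like _2 or _b are one class to them, and where a whole thing is asked for, a point or a joint stands for the part that bears it (a point fixed in the world has none). Each returns a list of dicts, best first, with "conf" (0 to 1); they miss things now and then, are a little off and sometimes report something else, mostly with a low value. They report only what shows in the picture. A call takes as long as a camera call.
- nets.find_in(picture, target): "position" ([x, y, z] in mm, in world coordinates, good to about 4 mm: the middle of the surface that is visible of it).
- nets.cut_out(picture, target): "pixels" (384x512 bool, what is visible of it).
- nets.place_of(picture, target): "position" ([x, y, z] in mm, in world coordinates, good to about 4 mm: a listed point, or the origin of a listed thing).
The state is a dict: "clock": time; "qpos": joint angles; "qd": joint speeds; "tau": joint torques, N m; "eef_pos": TCP position; "tool_rot": TCP orientation; "force": force on the tool from outside, world axes, zero at the start; "torque": the same for the moment, N m; "width": finger opening in mm.
Only numpy, scipy, OpenCV 4.12 (cv2) and the standard library are available. Lean on these libraries where they do the work, as an engineer would, in place of code of your own. Each camera call takes 0.05 s, during which the arm holds its last target.

TASK

Take the black retaining cap from the white tray by its orange grip, set it grip upward in the round recess of the aluminium lamp housing and let go. Then take the green-handled pusher and with its foot press straight down on the cap (not with the fingers) until it snaps past the spring catches and bears on its seat with 12 N or more, but never press with over 25 N, which cracks the lens. Last, stand the pusher upright back in the pocket of its blue stand; leave the other things where they are.

Things in the scene. Friction and masses are not known exactly. Their poses are not given: they have to be found in the camera images.
- housing: Lamp housing, aluminium block 90 x 90 x 36 mm, fixed. Origin at the centre of its underside, z up, x and y along its sides. A round recess 46 mm across is sunk in the middle of its top. At its bottom is a blue seat whose top is nominally 11 mm above the block's underside, but by its shims up to 5 mm higher or lower in each unit; that is not measured: feel for it.
- recess_mouth (a point): Centre of the recess at the top face, 36 mm above the bench. Inside, four sprung 6 mm steel balls (catches) stand out of the wall every 90 degrees, 14 mm above the seat, 40.4 mm free between them. A cap set in rests on them, underside 13 mm above the seat. Pushing it past takes 7 to 14 N; in the last 4 mm it snaps down freely, and after 13 mm in all it stops hard on the seat.
- cap: Retaining cap, 50 g: black disc 44 mm across, 13 mm thick, bevelled edges (underside 36 mm across); on it an orange grip boss 20 x 20 mm, 20 mm tall, topped by an 8 x 8 x 2 mm steel pad; 35 mm in all. Origin at the centre of its underside, z up, x and y along the boss's sides. Starts upright in the tray, 3 mm above the bench. Home, the pad's top is 10 +-5 mm above the housing's top face.
- catch0 (a joint): How far this catch ball in the recess wall is pushed back into the wall: 0 m when sprung out, about 0.0018 m while the side of the cap is passing it, 0 again when the cap is home and the ball has sprung out over its upper edge.
- catch1 (a joint): How far this catch ball in the recess wall is pushed back into the wall: 0 m when sprung out, about 0.0018 m while the side of the cap is passing it, 0 again when the cap is home and the ball has sprung out over its upper edge.
- catch2 (a joint): How far this catch ball in the recess wall is pushed back into the wall: 0 m when sprung out, about 0.0018 m while the side of the cap is passing it, 0 again when the cap is home and the ball has sprung out over its upper edge.
- catch3 (a joint): How far this catch ball in the recess wall is pushed back into the wall: 0 m when sprung out, about 0.0018 m while the side of the cap is passing it, 0 again when the cap is home and the ball has sprung out over its upper edge.
- tray: White plastic parts tray 100 (x) x 160 (y) x 12 mm with a 3 mm floor and 3 mm walls, fixed; origin at the centre of its underside.
- pusher: Pusher, loose, about 120 g, standing upright in its stand: white plastic foot 30 mm across and 16 mm tall at the bottom, steel shaft 16 mm across up to 40 mm, green square handle 20 x 20 mm from 40 to 110 mm above the foot's face. Origin at the centre of the foot's flat lower face, z up along the handle, x and y along the handle's sides.
- stand: Pusher's stand, a blue block 74 x 74 x 22 mm, fixed, with a round pocket 38 mm across and 14 mm deep in the middle of its top (pocket floor 8 mm above the bench). Origin at the centre of its underside.
- spare_ring: Bystander: brass ring 32 mm across, 8 mm tall, loose in the same tray; origin at the centre of its underside.
- bottle: Bystander: clear bottle with blue cap, 60 mm across, 130 mm tall; origin under its centre.
- dish: Bystander: low glass dish, 84 mm across, 15 mm tall; origin under its centre.
- slide_box: Bystander: blue slide box 80 x 100 x 30 mm; origin under its centre.
- jar: Bystander: amber jar with red lid, 56 mm across, 60 mm tall; origin under its centre.
- screwdriver: Bystander: screwdriver 160 mm long lying on the bench.
- beaker: Bystander: glass beaker 64 mm across, 75 mm tall; origin under its centre.

How it is judged (in metres and radians):
On the way, in this order (a step that is already met when the one before it is completed fails the run):
1. the cap stands boss up in the mouth of the recess, on the catches, and is let go (horizontal distance between cap and recess_mouth below 0.005 m and z of cap in the frame of housing between 0.0185 and 0.031 m and angle between cap's own z axis and vertical below 0.15 rad and contact force between the fingers and cap below 0.1 N), for 0.2 s.
2. the cap is past the catches, home on its seat, and the pusher presses it there with 12 N or more (horizontal distance between cap and recess_mouth below 0.003 m and z of cap in the frame of housing below 0.0175 m and angle between cap's own z axis and vertical below 0.06 rad and value of joint each of catch0, catch1, catch2, catch3 below 0.0008 m and contact force between pusher and cap above 12 N), for 0.03 s.
At the end, for the whole second after the job is handed in: The cap is in the recess, centred within 3 mm, level within 0.06 rad, underside below 17.5 mm in the housing and all four balls sprung out again within 0.8 mm; the pusher stands upright (0.1 rad) on the floor of its stand's pocket, centred within 8 mm; both at rest (horizontal distance between cap and recess_mouth below 0.003 m and z of cap in the frame of housing below 0.0175 m and angle between cap's own z axis and vertical below 0.06 rad and value of joint each of catch0, catch1, catch2, catch3 below 0.0008 m and horizontal distance between pusher and stand below 0.008 m and z of pusher in the frame of stand below 0.011 m and angle between pusher's own z axis and vertical below 0.1 rad and linear speed of each of pusher, cap below 0.02 m/s); the robot touches nothing.
It fails at once if the pusher presses on the cap with more than 25 N (contact force between pusher and cap above 25 N).
It fails at once if the fingers push the cap past the catches (horizontal distance between cap and recess_mouth below 0.006 m and z of cap in the frame of housing below 0.0175 m and contact force between the fingers and cap above 1 N).
It fails at once if a bystander is moved by more than 3 cm (distance of any of spare_ring, bottle, dish, slide_box, jar, screwdriver, beaker from where it was at the start of the episode above 0.03 m).
It also fails if it takes over 67 s, if anything falls off the work surface, if the arm or the gripper's body presses on something with over 40 N, if the wrist force passes 120 N, or if a joint passes its speed limit or range.

## Working session

There is one attempt and no reset: what is moved stays moved. The work goes in short steps, Python scripts to look and compute and a tool call to move; the robot and the scene stay as the last step left them, time stands still between calls to the robot, and variables do not carry over. Pictures are saved under pics/ and viewed, and the job is handed in when it is done.

Besides the shell and the picture viewer there is one more tool, called after "Request:" in YAML: its name, and indented under it one key for each argument. step_arm: Moves the arm, as the interface text tells. Scaled input: -1 to 1 covers 0.05 m each way for a shift and 0.12 rad each way for a turn. Its arguments: {"type":"object","properties":{"moves":{"type":"string"}},"required":["moves"]}

```bash
mkdir -p pics
python3 - <<'E'
from cell import ctrl,get_image,nets
import cv2
s=ctrl.read_state(); print(s)
for n in ["scene","top","wrist"]:
    p=get_image(n); cv2.imwrite(f"pics/{n}0.png",p["color"])
    print(n,p["vertical_fov"],p["cx"],p["cy"],p.get("R"),p.get("t"),p.get("T_tool_cam"))
    if n!="wrist":
        for t in ["housing","recess_mouth","cap","pusher","stand","tray","spare_ring","bottle","dish","slide_box","jar","screwdriver","beaker"]:
            r=nets.place_of(p,t)
            print(t,[(q["conf"],q["position"]) for q in r[:2]])
E
```

```text
{'clock': 0.0, 'qpos': array([-1.20881746,  0.62935154,  0.03841786,  1.51837039, -0.02698361,
        0.99630012, -0.01998181]), 'qd': array([ 0.00049585, -0.00069605,  0.00031125,  0.00201798,  0.0013004 ,
        0.00277176, -0.00015149]), 'tau': array([ 6.62151469e-04, -5.63403511e+01,  1.22611687e+00, -1.93447584e+01,
        1.09527804e-02,  1.01437731e-02,  1.19898621e-05]), 'eef_pos': array([269.35777954, 590.87241909, 230.38438582]), 'tool_rot': array([-1.5708215 ,  0.00191187,  1.14306399]), 'force': array([ 0.47952033,  0.20082541, -0.51188151]), 'torque': array([-0.0159288 ,  0.01063088,  0.01179819]), 'width': 85.51635672501754}
scene 47.837192641546395 259.5124392941281 194.33254404561646 [[ 0.40900765  0.91244764 -0.0123307 ]
 [ 0.67036669 -0.30960719 -0.67435294]
 [-0.61912942  0.26754942 -0.73830621]] [-226.3468547  -343.00306646 1647.57589755] None
housing [(0.55, [477.3, 281.6, -3.9]), (0.41, [367.1, 482.5, -0.3])]
recess_mouth [(0.97, [468.8, 281.6, 37.0])]
cap [(0.71, [483.9, -42.8, 2.2])]
pusher [(0.72, [459.5, -246.5, 5.5])]
stand [(0.95, [464.7, -250.8, 0.7]),
[... 791 characters left out ...]
 [(0.98, [462.3, -9.0, 0.4])]
spare_ring [(0.37, [460.9, 51.3, 2.8])]
bottle [(0.72, [366.7, 483.5, -1.6])]
dish [(0.76, [466.0, -474.9, -0.4]), (0.37, [471.5, 278.5, 6.1])]
slide_box [(0.62, [745.8, -108.6, 1.0])]
jar [(0.77, [698.7, 99.8, 2.8])]
screwdriver [(0.67, [663.5, 457.5, -4.0]), (0.49, [464.6, -252.6, 8.8])]
beaker [(0.88, [613.7, -405.0, -2.8])]
wrist 59.54576209014127 252.70736394704932 182.50196581753164 None None [[ 9.99999679e-01  4.86686360e-04 -6.36721557e-04  4.14045539e-01]
 [ 7.58338391e-04 -3.17642399e-01  9.48210278e-01 -1.41587798e+02]
 [ 2.59231245e-04 -9.48210456e-01 -3.17642666e-01  8.07515646e+01]
 [ 0.00000000e+00  0.00000000e+00  0.00000000e+00  1.00000000e+00]]
```

View images.

View pics/scene0.png

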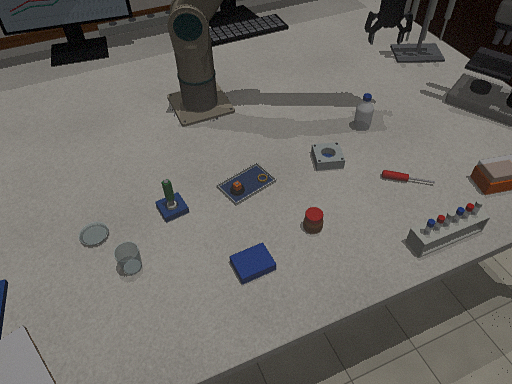

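View pics/top0.png

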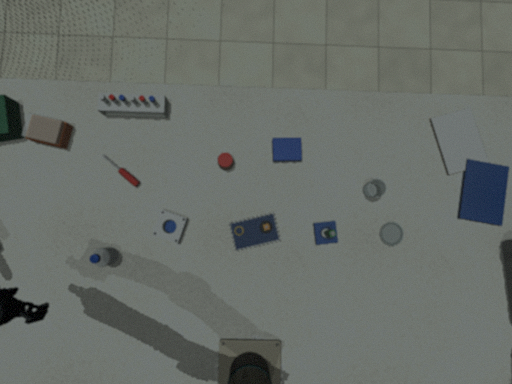

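View pics/wrist0.png

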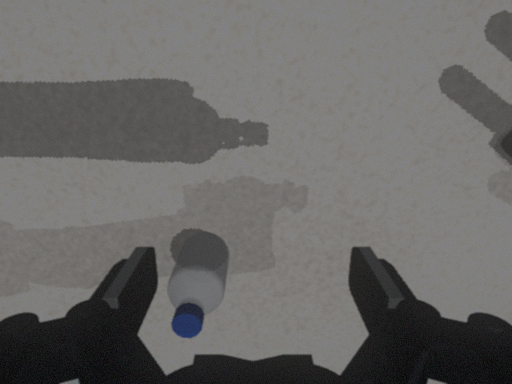

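```bash
python3 - <<'E'
import cv2
a=cv2.imread("pics/top0.png");b=cv2.imread("pics/scene0.png")
def z(im,x,y,w=36,h=27):return cv2.resize(im[y-h:y+h,x-w:x+w],(400,300),interpolation=cv2.INTER_CUBIC)
import numpy as np
o=np.vstack([np.hstack([z(a,256,230),z(a,326,232)]),np.hstack([z(a,170,226),z(b,245,183)])])
cv2.imwrite("pics/crops0.png",o)
E
cat > h.py <<'E'
import numpy as np
from scipy.spatial.transform import Rotation as Ro
from cell import ctrl,get_image,nets
def pose():
    s=ctrl.read_state(); r=Ro.from_euler('xyz',s['tool_rot']); return np.array(s['eef_pos']),r,s
def plan(target,yaw,n=None,p=None,y0=None):
    P,r,s=pose()
    P=P if p is None else np.array(p,float); 
    R=r
    G=Ro.from_euler('xyz',[-np.pi/2,0,yaw])
    rv=(R.inv()*G).as_rotvec()
    d=np.array(target,float)-P
    n=n or int(max(np.ceil(np.linalg.norm(d)/45),np.ceil(np.linalg.norm(rv)/.11)))
    out=[]
    cur=R
    for i in range(n):
        v=cur.inv().apply(d/n)/50
        out.append(' '.join(f'{x:.3f}' for x in list(v)+list(rv/n/.12)))
        cur=cur*Ro.from_rotvec(rv/n)
    print(n);print('; '.join(out))
def worldrays(pic,uv,P,R):
    f=192/np.tan(np.radians(pic['vertical_fov']/2))
    uv=np.atleast_2d(np.array(uv,float))
    c=np.c_[(uv[:,0]-pic['cx'])/f,(uv[:,1]-pic['cy'])/f,np.ones(len(uv))]
    if 'T_tool_cam' in pic and pic.get('T_tool_cam') is not None:
        T=np.array(pic['T_tool_cam']); o=P+R.apply(T[:3,3]); d=R.apply(c@T[:3,:3].T)
    else:
        Rw=np.array(pic['R']);t=np.array(pic['t']); o=-Rw.T@t; d=c@Rw
    return o,d
def atz(pic,uv,z,P=None,R=None):
    o,d=worldrays(pic,uv,P,R); return o+d*((z-o[2])/d[:,2])[:,None]
def proj(pic,X,P=None,R=None):
    f=192/np.tan(np.radians(pic['vertical_fov']/2)); X=np.atleast_2d(np.array(X,float))
    if pic.get('T_tool_cam') is not None:
        T=np.array(pic['T_tool_cam']); c=(R.inv().apply(X-P)-T[:3,3])@T[:3,:3]
    else: c=X@np.array(pic['R']).T+np.array(pic['t'])
    return np.c_[f*c[:,0]/c[:,2]+pic['cx'],f*c[:,1]/c[:,2]+pic['cy']]
E
python3 -c "
from h import *
plan([475,-60,190],-0.1)"
```

```text
16
-0.634 0.052 -0.571 -0.000 0.647 0.000; -0.588 0.052 -0.619 -0.000 0.647 0.000; -0.538 0.052 -0.663 -0.000 0.647 0.000; -0.485 0.052 -0.702 -0.000 0.647 0.000; -0.429 0.052 -0.738 -0.000 0.647 0.000; -0.371 0.052 -0.769 -0.000 0.647 0.000; -0.310 0.052 -0.796 -0.000 0.647 0.000; -0.247 0.052 -0.817 -0.000 0.647 0.000; -0.183 0.052 -0.834 -0.000 0.647 0.000; -0.118 0.052 -0.846 -0.000 0.647 0.000; -0.052 0.052 -0.852 -0.000 0.647 0.000; 0.014 0.052 -0.854 -0.000 0.647 0.000; 0.081 0.052 -0.850 -0.000 0.647 0.000; 0.146 0.052 -0.841 -0.000 0.647 0.000; 0.211 0.052 -0.827 -0.000 0.647 0.000; 0.275 0.052 -0.808 -0.000 0.647 0.000
```

View pics/crops0.png

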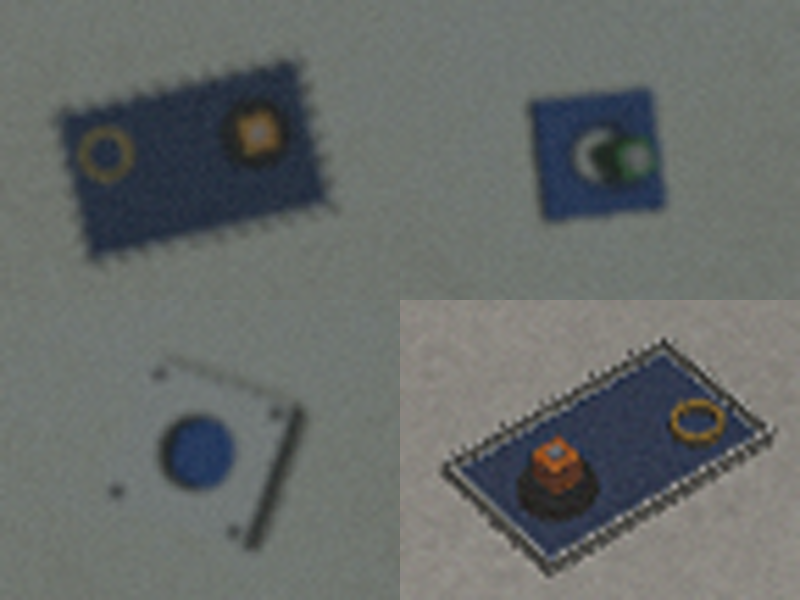

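```bash
python3 -c "
from h import *
plan([470,290,190],0.5)"
```

```text
9
-0.425 0.092 -0.683 -0.000 0.595 0.000; -0.375 0.092 -0.712 -0.000 0.595 0.000; -0.323 0.092 -0.737 -0.000 0.595 0.000; -0.270 0.092 -0.758 -0.000 0.595 0.000; -0.215 0.092 -0.775 -0.000 0.595 0.000; -0.159 0.092 -0.788 -0.000 0.595 0.000; -0.103 0.092 -0.798 -0.000 0.595 0.000; -0.045 0.092 -0.803 -0.000 0.595 0.000; 0.012 0.092 -0.804 -0.000 0.595 0.000
```

Request:
step_arm:
  moves: "-0.42 0.09 -0.68 0 0.6 0 1; -0.37 0.09 -0.71 0 0.6 0 1; -0.32 0.09 -0.74 0 0.6 0 1; -0.27 0.09 -0.76 0 0.6 0 1; -0.21 0.09 -0.78 0 0.6 0 1; -0.16 0.09 -0.79 0 0.6 0 1; -0.10 0.09 -0.80 0 0.6 0 1; -0.05 0.09 -0.80 0 0.6 0 1; 0 0.09 -0.80 0 0.6 0 1; 0 0 0 0 0 0 1; 0 0 0 0 0 0 1"

```text
clock: 2.55
eef_pos: [469.9, 288.9, 190.8]
tool_rot: [-1.571, -0.0, 0.493]
force: [0.5, 0.1, -0.1]
width: 85.5
```

Run:
```python
from h import *
import cv2,pickle
P,R,s=pose();p=get_image("wrist");print(s['clock'],P,s['tool_rot'],s['force'])
pickle.dump((p,P,R.as_quat()),open("hous.pkl","wb"))
cv2.imwrite("pics/w1.png",p["color"])
print(nets.place_of(p,"recess_mouth"),nets.place_of(p,"housing"))
plan([478,-60,190],-0.1)
```

```text
2.55 [469.87813616 288.9177443  190.84666217] [-1.57082298e+00 -6.18882854e-05  4.92718207e-01] [ 0.45133316  0.1087923  -0.10093567]
[{'position': [471.7, 278.1, 41.6], 'conf': 0.64}] [{'position': [471.9, 276.9, -2.3], 'conf': 0.91}]
8
-0.398 0.001 -0.783 -0.001 0.622 -0.000; -0.339 0.001 -0.811 -0.001 0.622 -0.000; -0.277 0.001 -0.834 -0.001 0.622 -0.000; -0.214 0.002 -0.852 -0.001 0.622 -0.000; -0.150 0.002 -0.866 -0.001 0.622 -0.000; -0.085 0.002 -0.875 -0.001 0.622 -0.000; -0.020 0.002 -0.879 -0.001 0.622 -0.000; 0.046 0.002 -0.878 -0.001 0.622 -0.000
```

View pics/w1.png

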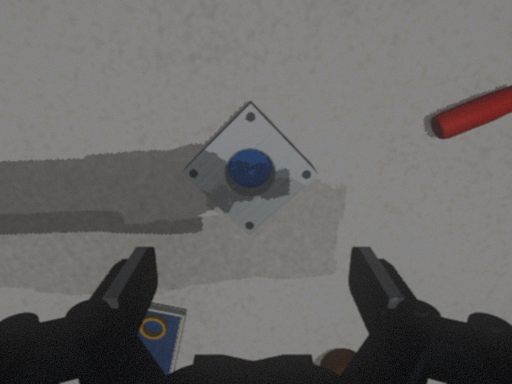

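Run:
```python
from h import *
import cv2,pickle
p,P,q=pickle.load(open("hous.pkl","rb"));R=Ro.from_quat(q)
s=atz(p,[(250.5,117),(306,174),(249,226),(194,173)],36,P,R)
print(s,s.mean(0))
e=s[0]-s[1]; print(np.degrees(np.arctan2(e[1],e[0])),np.linalg.norm(e))
c=cv2.resize(p["color"][90:250,160:340],(720,640),interpolation=cv2.INTER_CUBIC)[:600]
# draw predicted recess circle
m=s.mean(0)
a=np.linspace(0,6.28,40)
for zz,r,col in((36,23,(0,0,255)),(11,23,(0,255,0))):
    u=proj(p,np.c_[m[0]+r*np.cos(a),m[1]+r*np.sin(a),0*a+zz],P,R)
    for x,y in u: cv2.circle(c,(int((x-160+.5)*4),int((y-90+.5)*4)),2,col,-1)
cv2.imwrite("pics/h1.png",c)
```

```text
[[448.92019797 325.51872103  36.        ]
 [518.6580598  303.80938207  36.        ]
 [497.16532284 232.16328657  36.        ]
 [427.10730723 255.74600918  36.        ]] [472.96272196 279.30934971  36.        ]
162.70867771008275 73.03878949689556
```

View pics/h1.png

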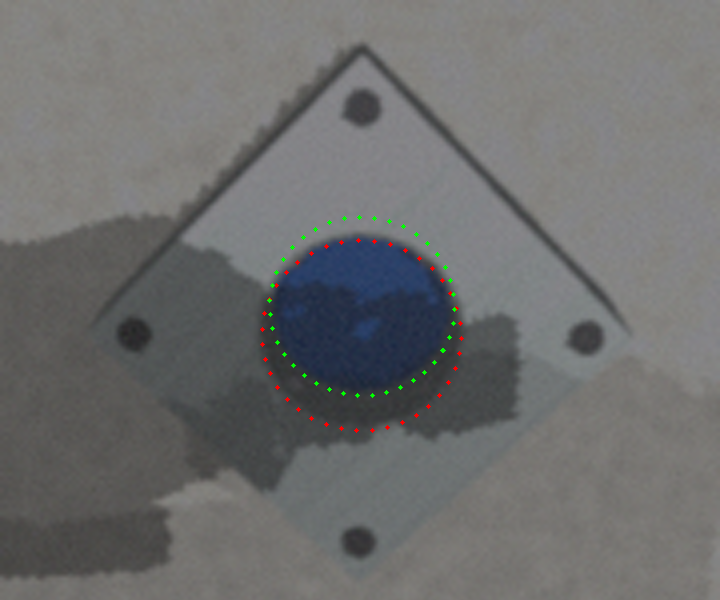

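Request:
step_arm:
  moves: "-0.40 0 -0.78 0 0.62 0 1; -0.34 0 -0.81 0 0.62 0 1; -0.28 0 -0.83 0 0.62 0 1; -0.21 0 -0.85 0 0.62 0 1; -0.15 0 -0.87 0 0.62 0 1; -0.08 0 -0.88 0 0.62 0 1; -0.02 0 -0.88 0 0.62 0 1; 0.05 0 -0.88 0 0.62 0 1; 0 0 0 0 0 0 1; 0 0 0 0 0 0 1"

```text
clock: 3.7
eef_pos: [478.7, -61.4, 190.9]
tool_rot: [-1.57, -0.0, -0.1]
force: [0.4, 0.0, 0.5]
width: 85.4
```

Run:
```python
from h import *
import cv2,pickle
P,R,s=pose();p=get_image("wrist");print(s['clock'],P,s['tool_rot'],s['force'])
pickle.dump((p,P,R.as_quat()),open("cap.pkl","wb"))
cv2.imwrite("pics/w2.png",p["color"])
print(nets.place_of(p,"cap"),nets.place_of(p,"spare_ring"))
```

```text
3.7 [478.71461052 -61.40007829 190.88251875] [-1.57022053e+00 -1.44760602e-04 -1.00092232e-01] [0.38604912 0.03923617 0.46850394]
[{'position': [479.4, -42.6, 3.2], 'conf': 0.97}] [{'position': [462.2, 49.7, 1.3], 'conf': 0.89}]
```

View pics/w2.png

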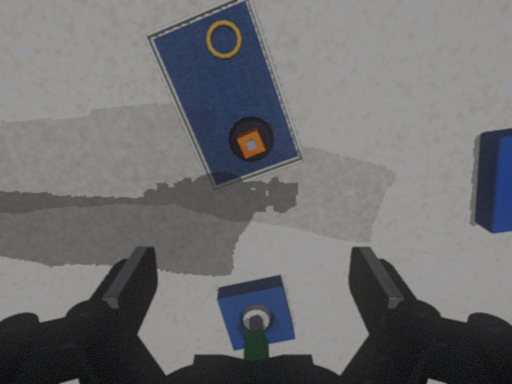

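Run:
```python
from h import *
import cv2,pickle
p,P,q=pickle.load(open("cap.pkl","rb"));R=Ro.from_quat(q)
c=cv2.resize(p["color"][105:180,210:290],(640,600),interpolation=cv2.INTER_CUBIC)
m=atz(p,[(251,145)],38,P,R)[0];print(m)
def dr(pts,col):
    for x,y in proj(p,pts,P,R): cv2.circle(c,(int((x-210+.5)*8),int((y-105+.5)*8)),3,col,-1)
yaw=.22
for yaw,col in ((.22,(0,255,0)),(.12,(255,255,0))):
    r=np.array([[np.cos(yaw),-np.sin(yaw)],[np.sin(yaw),np.cos(yaw)]])
    for h in(36,16): dr(np.c_[m[:2]+np.array([(10,10),(10,-10),(-10,-10),(-10,10)])@r.T,[h]*4],col)
a=np.linspace(0,6.28,40); dr(np.c_[m[0]+22*np.cos(a),m[1]+22*np.sin(a),0*a+14],(0,0,255))
cv2.imwrite("pics/c1.png",c)
```

```text
[480.07327265 -43.1099671   38.        ]
```

View pics/c1.png

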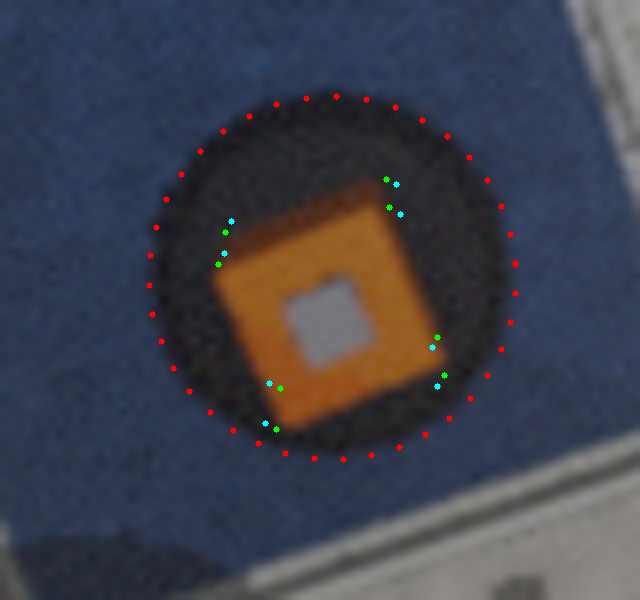

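Run:
```python
from h import *
import cv2,pickle
p,P,q=pickle.load(open("cap.pkl","rb"));R=Ro.from_quat(q)
u=np.array([(215,275),(382,198),(445,360),(280,432)])/8+[209.5,104.5]
s=atz(p,u,36,P,R);print(s,s.mean(0))
for i in range(4):
    e=s[(i+1)%4]-s[i];print(np.linalg.norm(e),np.mod(np.arctan2(e[1],e[0]),np.pi/2))
plan([480,-43.5,75],.28)
```

```text
[[467.59826236 -36.70140719  36.        ]
 [486.9585157  -30.00191478  36.        ]
 [492.28080567 -48.91272345  36.        ]
 [472.8772756  -55.35938419  36.        ]] [479.92871484 -42.7438574   36.        ]
20.48664462156557 0.333145877900159
19.64549452267354 0.27434508170509897
20.44642790135012 0.32076771265314497
19.39041222704996 0.27572916731956854
4
-0.001 0.578 0.079 -0.003 -0.783 -0.000; 0.007 0.578 0.079 -0.003 -0.783 -0.000; 0.014 0.578 0.078 -0.003 -0.783 -0.000; 0.021 0.578 0.077 -0.003 -0.783 -0.000
```

Request:
step_arm:
  moves: "0 0.55 0.08 0 -0.8 0 1; 0 0.55 0.08 0 -0.85 0 1; 0.01 0.55 0.08 0 -0.85 0 1; 0.02 0.55 0.09 0 -0.85 0 1; 0 0 0 0 0 0 1; 0 0 0 0 0 0 1"

```text
clock: 4.45
eef_pos: [479.1, -44.2, 80.9]
tool_rot: [-1.57, 0.001, 0.302]
force: [0.3, -0.6, 0.7]
width: 85.5
```

Run:
```python
from h import *
import cv2,pickle
P,R,s=pose();p=get_image("wrist");print(s['clock'],P,s['tool_rot'],s['force'])
cv2.imwrite("pics/w3.png",p["color"])
plan([480,-43,22],.30,n=2)
m=np.array([480,-43,38]);print(proj(p,m,P,R))
```

```text
4.45 [479.07370835 -44.15191158  80.91285762] [-1.57008180e+00  7.62956704e-04  3.01552305e-01] [ 0.29867578 -0.58288918  0.68616359]
2
0.006 0.596 0.016 0.002 0.004 0.004; 0.006 0.596 0.016 0.002 0.004 0.004
[[253.50156335 212.05346246]]
```

View pics/w3.png

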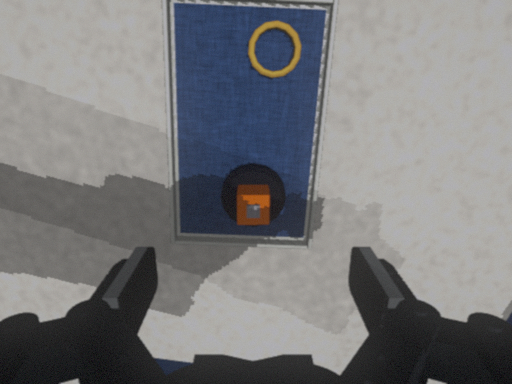

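Request:
step_arm:
  moves: "0.01 0.4 0.02 0 0 0 1; 0.01 0.4 0.01 0 0 0 1; 0 0.38 0 0 0 0 1; 0 0 0 0 0 0 1; 0 0 0 0 0 0 1; 0 0 0 0 0 0 0; 0 0 0 0 0 0 0; 0 0 0 0 0 0 0; 0 0 0 0 0 0 0; 0 0 0 0 0 0 0; 0 0 0 0 0 0 0; 0 0 0 0 0 0 0"

```text
clock: 5.7
eef_pos: [479.9, -43.4, 22.3]
tool_rot: [-1.571, -0.001, 0.302]
force: [-0.2, 0.2, 5.4]
width: 18.4
```

Run:
```python
from h import *
import cv2,pickle
P,R,s=pose();p=get_image("wrist");print(s['clock'],P,s['tool_rot'],s['force'],s['width'])
cv2.imwrite("pics/w4.png",p["color"])
```

```text
5.7 [479.91206752 -43.44329759  22.27078254] [-1.57089039e+00 -6.61071215e-04  3.01645673e-01] [-0.16012673  0.16539677  5.43679338] 18.396639673159545
```

View pics/w4.png

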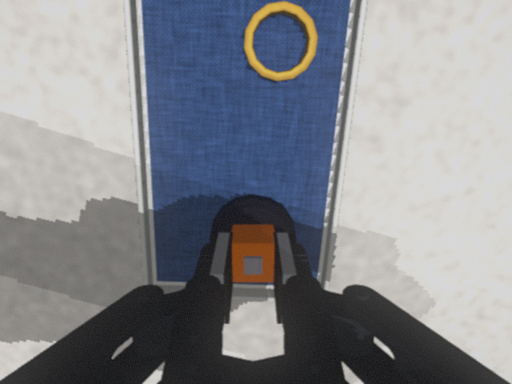

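Request:
step_arm:
  moves: "0 -0.1 0 0 0 0 0; 0 -0.5 0 0 0 0 0; 0 -0.6 0 0 0 0 0; 0 -0.6 0 0 0 0 0; 0 0 0 0 0 0 0; 0 0 0 0 0 0 0"

```text
clock: 6.35
eef_pos: [479.9, -43.3, 112.3]
tool_rot: [-1.571, -0.001, 0.302]
force: [-0.0, 0.2, -1.0]
width: 18.6
```

Run:
```python
from h import *
import cv2,pickle
P,R,s=pose();p=get_image("wrist");print(s['clock'],P,s['tool_rot'],s['force'],s['width'])
pickle.dump((p,P,R.as_quat()),open("held.pkl","wb"))
cv2.imwrite("pics/w5.png",p["color"])
plan([472,279,110],.5)
```

```text
6.35 [479.86829455 -43.28940282 112.29289567] [-1.57107774e+00 -1.21293542e-03  3.02019510e-01] [-0.01361086  0.21654332 -0.99617666] 18.57145356298288
8
0.222 0.004 0.774 -0.000 -0.206 -0.001; 0.242 0.004 0.769 -0.000 -0.206 -0.001; 0.260 0.004 0.763 -0.000 -0.206 -0.001; 0.279 0.004 0.756 -0.000 -0.206 -0.001; 0.298 0.004 0.749 -0.000 -0.206 -0.001; 0.316 0.004 0.741 -0.000 -0.206 -0.001; 0.335 0.004 0.733 -0.000 -0.206 -0.001; 0.353 0.004 0.725 -0.000 -0.206 -0.001
```

View pics/w5.png

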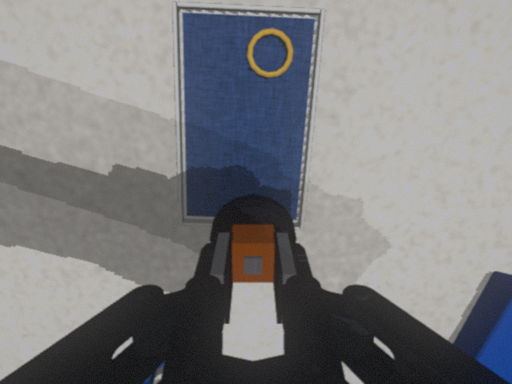

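Run:
```python
from h import *
import cv2,pickle
p,P,q=pickle.load(open("held.pkl","rb"));R=Ro.from_quat(q)
zt=P[2]-19.3+35
m=atz(p,[(253,265)],zt,P,R);print(R.inv().apply(m-P))
m=atz(p,[(253,253.2)],zt-2,P,R);print(R.inv().apply(m-P))
c=cv2.resize(p["color"][180:300,180:330],(750,600),interpolation=cv2.INTER_CUBIC)
a=np.linspace(0,6.28,60)
for dz,col in((0,(0,0,255)),(-2,(0,255,0))):
  T=np.c_[22*np.cos(a),0*a+19.3-9,22*np.sin(a)+dz]
  T2=np.array([(-10,-13.7,-10),(-10,-13.7,10),(10,-13.7,10),(10,-13.7,-10),(-4,-15.7,-4),(4,-15.7,4),(-4,-15.7,4),(4,-15.7,-4)])+[0,0,dz]
  for x,y in proj(p,P+R.apply(np.vstack([T,T2])),P,R): cv2.circle(c,(int((x-180+.5)*5),int((y-180+.5)*5)),2,col,-1)
cv2.imwrite("pics/c2.png",c)
```

```text
[[  0.85099159 -15.69941271   1.5377388 ]]
[[  0.85214288 -13.70070367   6.13568642]]
```

View pics/c2.png

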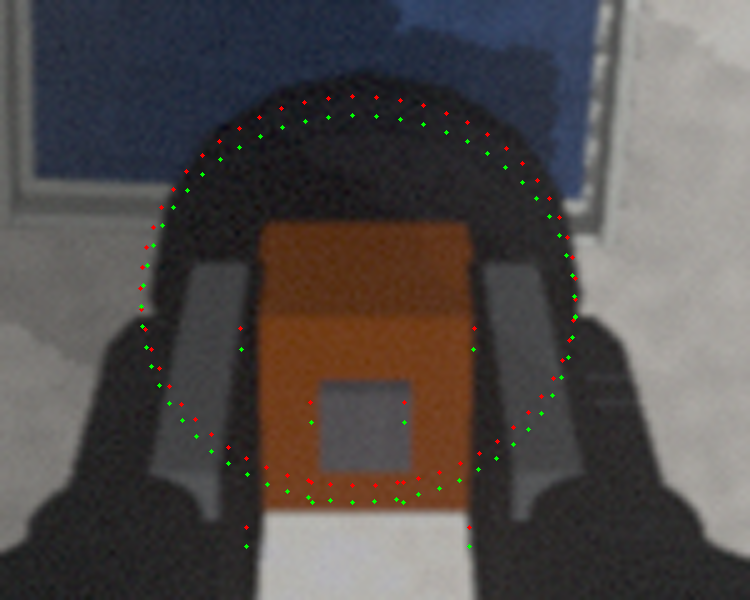

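Request:
step_arm:
  moves: "0.22 0 0.77 0 -0.2 0 0; 0.24 0 0.77 0 -0.2 0 0; 0.26 0 0.76 0 -0.2 0 0; 0.28 0 0.76 0 -0.2 0 0; 0.30 0 0.75 0 -0.2 0 0; 0.32 0 0.74 0 -0.2 0 0; 0.33 0 0.73 0 -0.2 0 0; 0.35 0 0.73 0 -0.2 0 0; 0 0 0 0 0 0 0; 0 0 0 0 0 0 0; 0 0 0 0 0 0 0"

```text
clock: 7.5
eef_pos: [472.6, 276.9, 110.7]
tool_rot: [-1.572, 0.003, 0.492]
force: [-0.3, 0.1, -1.3]
width: 18.1
```

Run:
```python
from h import *
import cv2,pickle
P,R,s=pose();p=get_image("wrist");print(s['clock'],P,s['tool_rot'],s['force'],s['width'])
pickle.dump((p,P,R.as_quat()),open("held2.pkl","wb"))
cv2.imwrite("pics/w6.png",cv2.resize(p["color"],None,fx=1.5,fy=1.5))
```

```text
7.5 [472.56888059 276.94055179 110.74418658] [-1.57185603  0.00274501  0.49218866] [-0.32510307  0.14427194 -1.28826462] 18.132330621128308
```

View pics/w6.png

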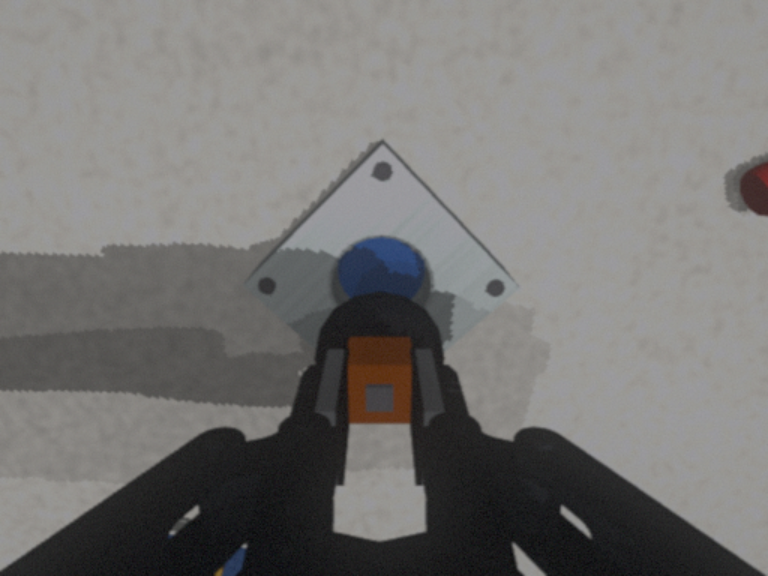

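Run:
```python
from h import *
import cv2,pickle
p,P,q=pickle.load(open("held2.pkl","rb"));R=Ro.from_quat(q)
g=cv2.cvtColor(p["color"],cv2.COLOR_BGR2GRAY)
u=[]
for x,y in((254.4,113.7),(330,191.7),(177.7,190.4)):
    x0,y0=int(x)-9,int(y)-9
    w=g[y0:y0+19,x0:x0+19].astype(float); k=np.clip(np.percentile(w,30)*.8-w,0,None)
    yy,xx=np.mgrid[:19,:19]; u.append((x0+(k*xx).sum()/k.sum(),y0+(k*yy).sum()/k.sum()))
print(u)
s=atz(p,u,36,P,R); c=(s[1]+s[2])/2
print(s,c,R.inv().apply(c-P),np.linalg.norm(s[1]-s[2]),np.linalg.norm(s[0]-c))
```

```text
[(np.float64(255.21428571428572), np.float64(112.92857142857143)), (np.float64(329.8656853725851), np.float64(191.56485740570378)), (np.float64(177.6140873015873), np.float64(190.21428571428572))]
[[448.35281514 326.56091848  36.        ]
 [518.69964054 303.97357587  36.        ]
 [426.30195965 255.42525017  36.        ]] [472.5008001  279.69941302  36.        ] [ 1.44888548 74.73783835  2.54275983] 104.37562628317053 52.71741525715576
```

Request:
step_arm:
  moves: "0.012 0.4 0.016 0 0 0 0; 0 0.4 0 0 0 0 0; 0 0.2 0 0 0 0 0; 0 0 0 0 0 0 0; 0 0 0 0 0 0 0; 0 0 0 0 0 0 0"

```text
clock: 8.15
eef_pos: [473.9, 279.7, 62.6]
tool_rot: [-1.571, -0.001, 0.493]
force: [-0.1, -0.2, -0.1]
width: 18.2
```

Run:
```python
from h import *
import cv2,pickle
P,R,s=pose();p=get_image("wrist");print(s['clock'],P,s['tool_rot'],s['force'],s['width'])
pickle.dump((p,P,R.as_quat()),open("held3.pkl","wb"))
c=cv2.resize(p["color"][130:310,140:380],(800,600),interpolation=cv2.INTER_CUBIC)
f=800/240
a=np.linspace(0,6.28,80)
C=P+R.apply([.85,0,1.54])
def dr(pts,col):
  for x,y in proj(p,pts,P,R): cv2.circle(c,(int((x-140+.5)*f),int((y-130+.5)*f)),1,col,-1)
dr(np.c_[C[0]+23*np.cos(a),C[1]+23*np.sin(a),0*a+36],(0,0,255))
b=P[2]-19.3
dr(np.c_[C[0]+22*np.cos(a),C[1]+22*np.sin(a),0*a+b+9],(0,255,0))
print(C)
cv2.imwrite("pics/w7.png",c)
p=get_image("top");u=proj(p,[472.8,279.5,36])[0];print(u)
x,y=map(int,u);c=cv2.resize(p["color"][y-30:y+30,x-40:x+40],(800,600),interpolation=cv2.INTER_CUBIC)
cv2.imwrite("pics/t7.png",c)
```

```text
8.15 [473.94428138 279.73290809  62.60295936] [-1.57079187e+00 -1.44341341e-03  4.93187431e-01] [-0.07622186 -0.16209065 -0.1149502 ] 18.18298930947297
[473.96389341 281.49180372  62.60419313]
[168.54078642 225.39540055]
```

View pics/w7.png

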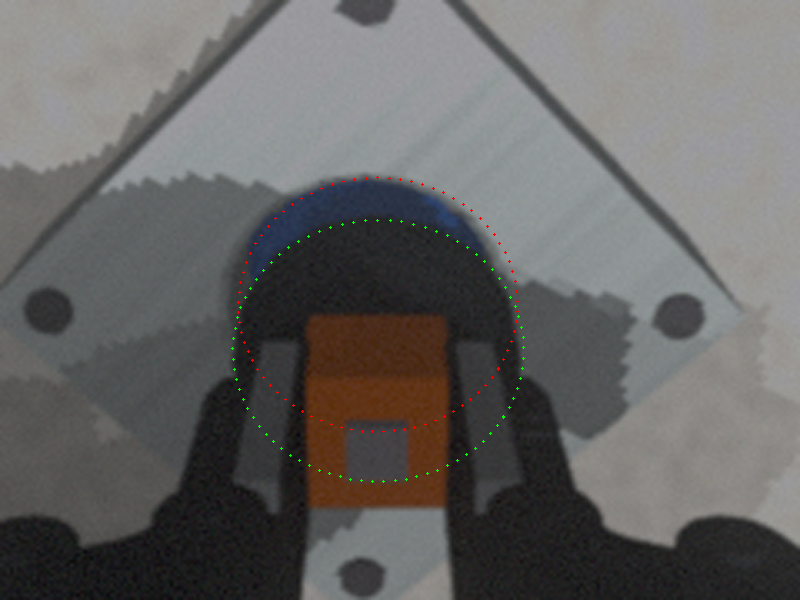

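View pics/t7.png

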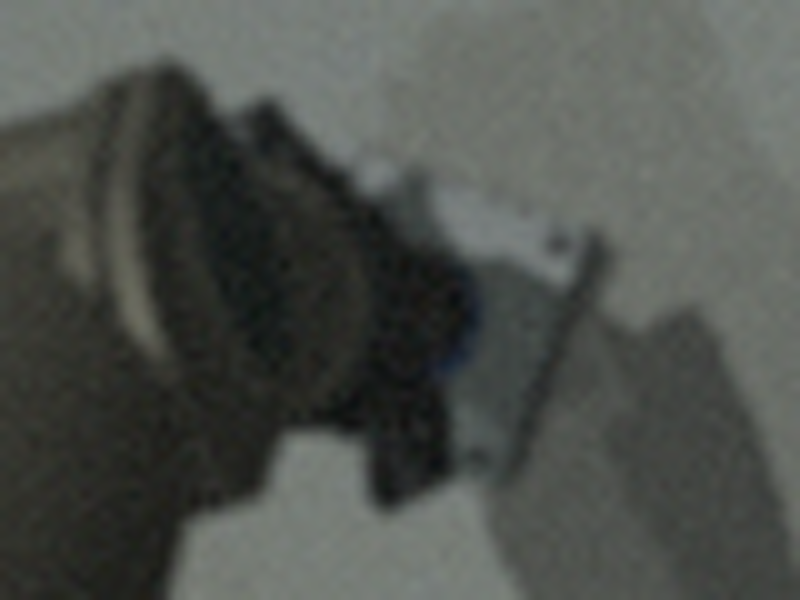

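Run:
```python
from h import *
import pickle
p,P,q=pickle.load(open("held3.pkl","rb"));R=Ro.from_quat(q)
u=np.array([(367,6),(680,317),(362,577),(49,312)])/(800/240)+[139.5,129.5]
s=atz(p,u,36,P,R); c=s.mean(0); print(s,c,(s[1]+s[3])/2,(s[0]+s[2])/2)
print(R.inv().apply(c-P)); print(pose()[0])
u=np.array([(376.5,452)])/(800/240)+[139.5,129.5]
print(R.inv().apply(atz(p,u,P[2]+15.7,P,R)-P))
```

```text
[[448.64168317 325.0377813   36.        ]
 [518.64640352 303.98965338  36.        ]
 [496.46750797 233.57148827  36.        ]
 [426.26811494 255.45508855  36.        ]] [472.5059274  279.51350287  36.        ] [472.45725923 279.72237096  36.        ] [472.55459557 279.30463478  36.        ]
[-1.40921481 26.60095517  0.48759145]
[473.7803251  279.94903403  62.61190532]
[[  0.56221596 -15.69919883   1.35023278]]
```

Request:
step_arm:
  moves: "-0.036 0 -0.008 0 0 0 0; 0 0.06 0 0 0 0 0; 0 0.06 0 0 0 0 0; 0 0.06 0 0 0 0 0; 0 0 0 0 0 0 0; 0 0 0 0 0 0 0"

```text
clock: 8.85
eef_pos: [471.8, 278.5, 52.6]
tool_rot: [-1.571, 0.0, 0.494]
force: [-0.1, 0.1, -0.1]
width: 18.2
```

Run:
```python
from h import *
import time
for i in range(3):
    P,R,s=pose();print(s['clock'],P,s['tool_rot'],s['force'],s['torque'])
    get_image("wrist")
```

```text
8.85 [471.76068881 278.46435022  52.57014549] [-1.57080959e+00  4.21391674e-04  4.93724849e-01] [-0.13986549  0.12938825 -0.13052156] [-0.02626721  0.00300217  0.00888992]
8.9 [471.83744635 278.52598444  52.68825171] [-1.57078836e+00  1.73876917e-04  4.93735852e-01] [ 1.00289287 -0.52683084  0.10310347] [ 0.00751646 -0.01396652 -0.04343009]
8.95 [471.88150317 278.55778602  52.7958855 ] [-1.57077909e+00 -1.24144233e-05  4.93738243e-01] [-0.22872346  0.6555586  -0.30947285] [ 0.00527123 -0.00731182 -0.03175211]
```

Request:
step_arm:
  moves: "0.009 0.04 -0.005 0 0 0 0; 0 0.04 0 0 0 0 0; 0 0 0 0 0 0 0; 0 0 0 0 0 0 0"

```text
clock: 9.4
eef_pos: [472.3, 278.5, 48.7]
tool_rot: [-1.571, 0.0, 0.494]
force: [0.5, -0.6, -0.5]
width: 18.3
```

Run:
```python
from h import *
P,R,s=pose();print(s['clock'],P,s['tool_rot'],s['force'],s['torque'])
```

```text
9.4 [472.25709897 278.48444391  48.6822394 ] [-1.57076927e+00  2.91350070e-04  4.93757790e-01] [ 0.49482391 -0.60455591 -0.48863212] [ 0.02624131  0.03277033 -0.00682413]
```

Request:
step_arm:
  moves: "0 0.03 0 0 0 0 0; 0 0.03 0 0 0 0 0; 0 0 0 0 0 0 0; 0 0 0 0 0 0 0"

```text
clock: 9.8
eef_pos: [472.3, 278.5, 45.7]
tool_rot: [-1.571, 0.0, 0.494]
force: [0.4, 0.4, -0.5]
width: 18.1
```

Request:
step_arm:
  moves: "0 0.03 0 0 0 0 0; 0 0 0 0 0 0 0; 0 0 0 0 0 0 0"

```text
clock: 10.1
eef_pos: [472.3, 278.5, 44.3]
tool_rot: [-1.571, 0.0, 0.494]
force: [-0.2, 0.2, -2.0]
width: 18.5
```

Request:
step_arm:
  moves: "0 0.03 0 0 0 0 0; 0 0 0 0 0 0 0; 0 0 0 0 0 0 0"

```text
clock: 10.4
eef_pos: [472.2, 278.9, 42.9]
tool_rot: [-1.57, -0.0, 0.494]
force: [-0.2, 1.7, 2.3]
width: 18.3
```

Request:
step_arm:
  moves: "0 0.015 0 0 0 0 0; 0 0 0 0 0 0 0; 0 0 0 0 0 0 0"

```text
clock: 10.7
eef_pos: [472.4, 278.7, 42.2]
tool_rot: [-1.571, -0.0, 0.494]
force: [-0.7, 0.4, 2.9]
width: 18.4
```

Run:
```python
from h import *
import cv2
for i in range(2):
    P,R,s=pose();print(s['clock'],P,s['tool_rot'],s['force'],s['torque'])
    p=get_image("scene")
p=get_image("scene");u=proj(p,[472.8,279.5,36])[0]
x,y=map(int,u);c=cv2.resize(p["color"][y-40:y+35,x-50:x+50],(800,600),interpolation=cv2.INTER_CUBIC)
cv2.imwrite("pics/s8.png",c)
```

```text
10.7 [472.4021552  278.68602176  42.15852075] [-1.57061675e+00 -2.33626112e-04  4.93787947e-01] [-0.70006107  0.42860726  2.92961924] [ 0.21731406  0.23669135 -0.03233822]
10.75 [472.39592209 278.68061254  42.13907939] [-1.57064312e+00 -2.34818928e-04  4.93828003e-01] [-0.69450194  1.11873328  1.59423871] [0.18424453 0.16311893 0.0018415 ]
```

View pics/s8.png

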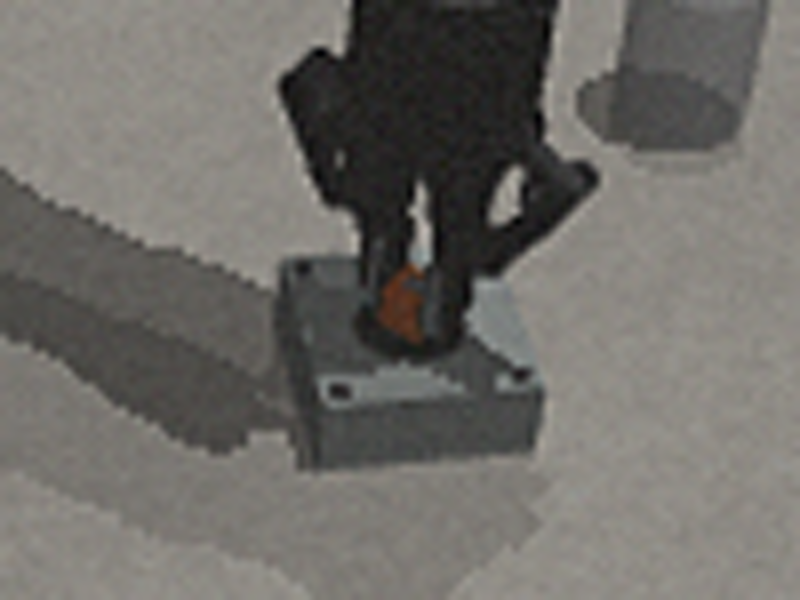

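Request:
step_arm:
  moves: "0 0 0 0 0 0 1; 0 0 0 0 0 0 1; 0 0 0 0 0 0 1; 0 0 0 0 0 0 1; 0 0 0 0 0 0 1; 0 0 0 0 0 0 1; 0 -0.4 0 0 0 0 1; 0 -0.8 0 0 0 0 1; 0 -0.8 0 0 0 0 1; 0 -0.4 0 0 0 0 1; 0 0 0 0 0 0 1; 0 0 0 0 0 0 1"

```text
clock: 12.05
eef_pos: [472.1, 278.6, 162.0]
tool_rot: [-1.571, -0.0, 0.494]
force: [-0.3, 0.5, -0.7]
width: 85.4
```

Run:
```python
from h import *
import cv2,pickle
P,R,s=pose();p=get_image("wrist");print(s['clock'],P,s['tool_rot'],s['force'],s['width'])
pickle.dump((p,P,R.as_quat()),open("set.pkl","wb"))
c=cv2.resize(p["color"][100:280,140:380],(800,600),interpolation=cv2.INTER_CUBIC)
cv2.imwrite("pics/w9.png",c)
```

```text
12.05 [472.12959651 278.61737623 162.03678038] [-1.57052401e+00 -2.65606851e-04  4.94011032e-01] [-0.26128118  0.4876944  -0.69755615] 85.402454656487
```

View pics/w9.png

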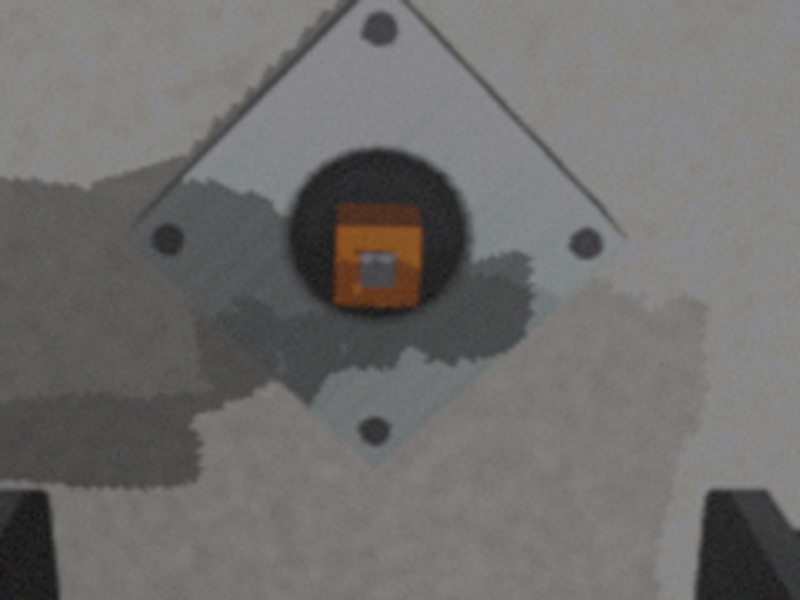

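Run:
```python
from h import *
import pickle
p,P,q=pickle.load(open("set.pkl","rb"));R=Ro.from_quat(q)
u=np.array([(377.5,268)])/(800/240)+[139.5,99.5]
for z in(54,59,64):print(atz(p,u,z,P,R))
plan([465,-250,200],0)
```

```text
[[473.02259047 278.67172834  54.        ]]
[[472.24454809 280.10488757  59.        ]]
[[471.46650571 281.5380468   64.        ]]
12
-0.427 -0.064 -0.770 0.000 0.343 -0.001; -0.395 -0.064 -0.787 0.000 0.343 -0.001; -0.362 -0.064 -0.803 0.000 0.343 -0.001; -0.329 -0.064 -0.817 0.000 0.343 -0.001; -0.295 -0.064 -0.830 0.000 0.343 -0.001; -0.261 -0.064 -0.841 0.000 0.343 -0.001; -0.226 -0.064 -0.851 0.000 0.343 -0.001; -0.191 -0.064 -0.860 0.000 0.343 -0.001; -0.155 -0.064 -0.867 0.000 0.343 -0.001; -0.119 -0.065 -0.872 0.000 0.343 -0.001; -0.083 -0.065 -0.877 0.000 0.343 -0.001; -0.047 -0.065 -0.879 0.000 0.343 -0.001
```

Request:
step_arm:
  moves: "-0.43 -0.06 -0.77 0 0.34 0 1; -0.40 -0.06 -0.79 0 0.34 0 1; -0.36 -0.06 -0.80 0 0.34 0 1; -0.33 -0.06 -0.82 0 0.34 0 1; -0.30 -0.06 -0.83 0 0.34 0 1; -0.26 -0.06 -0.84 0 0.34 0 1; -0.23 -0.06 -0.85 0 0.34 0 1; -0.19 -0.06 -0.86 0 0.34 0 1; -0.15 -0.06 -0.87 0 0.34 0 1; -0.12 -0.06 -0.87 0 0.34 0 1; -0.08 -0.06 -0.88 0 0.34 0 1; -0.05 -0.06 -0.88 0 0.34 0 1; 0 0 0 0 0 0 1; 0 0 0 0 0 0 1; 0 0 0 0 0 0 1"

```text
clock: 13.6
eef_pos: [465.9, -248.7, 196.8]
tool_rot: [-1.569, 0.002, 0.006]
force: [0.4, 0.9, -0.5]
width: 85.7
```

Run:
```python
from h import *
import cv2,pickle
P,R,s=pose();p=get_image("wrist");print(s['clock'],P,s['tool_rot'],s['force'],s['width'])
pickle.dump((p,P,R.as_quat()),open("push.pkl","wb"))
print(nets.place_of(p,"pusher"),nets.place_of(p,"stand"))
cv2.imwrite("pics/w10.png",p["color"])
c=cv2.resize(p["color"][80:260,140:380],(800,600),interpolation=cv2.INTER_CUBIC)
cv2.imwrite("pics/w10z.png",c)
```

```text
13.6 [ 465.88936739 -248.65474642  196.75697391] [-1.56871245  0.0024738   0.00564148] [ 0.3574693   0.88051351 -0.51543266] 85.66023989421329
[{'position': [461.7, -245.8, 7.2], 'conf': 0.66}] [{'position': [464.3, -246.3, -1.3], 'conf': 0.55}]
```

View pics/w10z.png

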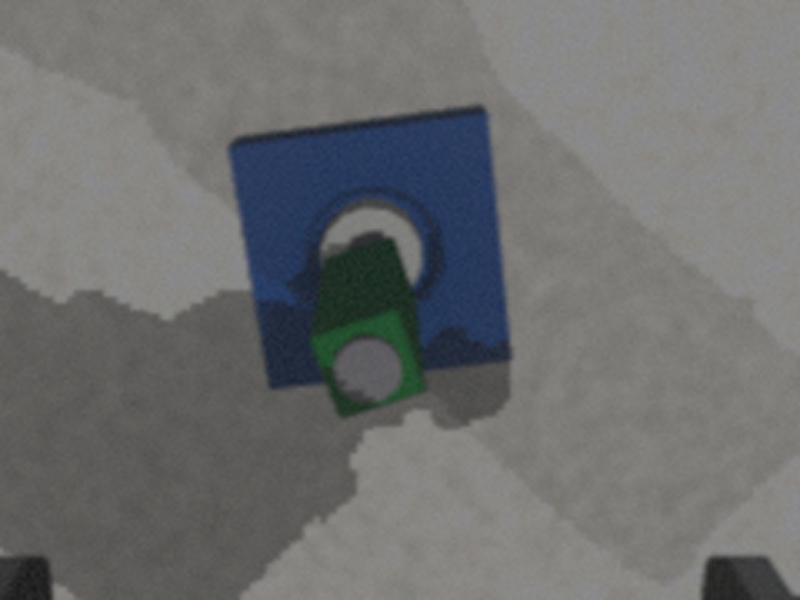

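Run:
```python
from h import *
import pickle
p,P,q=pickle.load(open("push.pkl","rb"));R=Ro.from_quat(q)
k=lambda a:np.array(a)/(800/240)+[139.5,79.5]
s=atz(p,k([(312,340),(401,310),(426,388),(341,416)]),118,P,R);print(s,s.mean(0))
for i in range(4):
    e=s[(i+1)%4]-s[i];print(np.linalg.norm(e[:2]),np.mod(np.arctan2(e[1],e[0]),np.pi/2))
s=atz(p,k([(234,150),(486,114),(511,357),(271,388)]),22,P,R);print(s,s.mean(0))
for i in range(4):
    e=s[(i+1)%4]-s[i];print(np.linalg.norm(e[:2]),np.mod(np.arctan2(e[1],e[0]),np.pi/2))
print(atz(p,k([(368,369)]),118,P,R))
```

```text
[[ 452.9820706  -240.18209372  118.        ]
 [ 471.36770064 -233.57291596  118.        ]
 [ 476.84463743 -250.66912679  118.        ]
 [ 458.92600167 -257.1289447   118.        ]] [ 465.03010258 -245.38827029  118.        ]
19.537467150705314 0.34509090077228566
17.95208237501124 0.3100291885637443
19.0474868329302 0.3460055388176091
17.959010955974314 0.3373335190343105
[[ 425.8823552  -215.52178267   22.        ]
 [ 496.56558463 -205.08212358   22.        ]
 [ 506.66653869 -276.77317566   22.        ]
 [ 434.59108075 -287.13287868   22.        ]] [ 465.92638982 -246.12749014   22.        ]
71.45002032809441 0.14663628816786242
72.39914516982205 0.1399742205227814
72.81617323433291 0.14275639328748602
72.13869261217505 0.12101714588639623
[[ 464.62307706 -246.49908785  118.        ]]
```

Run:
```python
from h import *
plan([465,-246,150],.33,n=3)
```

```text
3
-0.010 0.317 0.017 -0.004 -0.898 -0.002; -0.008 0.317 0.018 -0.004 -0.898 -0.002; -0.006 0.317 0.019 -0.004 -0.898 -0.002
```

Request:
step_arm:
  moves: "-0.01 0.32 0.02 0 -0.9 0 1; -0.01 0.32 0.02 0 -0.9 0 1; -0.01 0.32 0.02 0 -0.9 0 1; 0 0 0 0 0 0 1; 0 0 0 0 0 0 1; 0 0 0 0 0 0 1"

```text
clock: 14.35
eef_pos: [465.3, -247.6, 150.8]
tool_rot: [-1.572, -0.001, 0.327]
force: [-0.1, 0.4, -0.1]
width: 85.1
```

Run:
```python
from h import *
import cv2,pickle
P,R,s=pose();p=get_image("wrist");print(s['clock'],P,s['tool_rot'],s['force'],s['width'])
c=p["color"].copy()
y=.33;r=np.array([[np.cos(y),-np.sin(y)],[np.sin(y),np.cos(y)]])
X=np.c_[np.array([465,-246])+np.array([(10,10),(10,-10),(-10,-10),(-10,10)])@r.T,[118]*4]
for x,yy in proj(p,X,P,R): cv2.circle(c,(round(x),round(yy)),2,(0,0,255),-1)
cv2.imwrite("pics/w11.png",c)
plan([465,-246,70],.33)
```

```text
14.35 [ 465.25044536 -247.59892803  150.82625787] [-1.57189461e+00 -9.40058619e-04  3.26936146e-01] [-0.06015827  0.4291632  -0.14696641] 85.13683513143243
2
0.002 0.809 0.017 0.005 -0.011 0.004; 0.002 0.809 0.017 0.005 -0.011 0.004
```

View pics/w11.png

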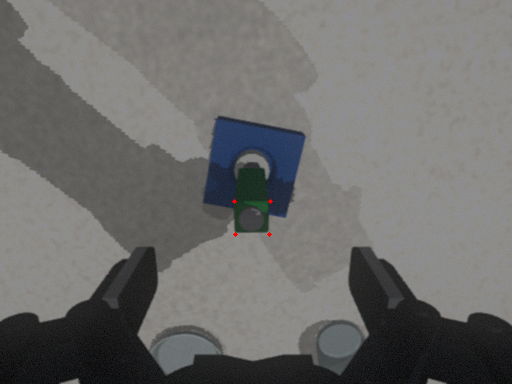

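Request:
step_arm:
  moves: "0 0.4 0.02 0 0 0 1; 0 0.4 0.01 0 0 0 1; 0 0.4 0 0 0 0 1; 0 0.4 0 0 0 0 1; 0 0 0 0 0 0 1; 0 0 0 0 0 0 1; 0 0 0 0 0 0 0; 0 0 0 0 0 0 0; 0 0 0 0 0 0 0; 0 0 0 0 0 0 0; 0 0 0 0 0 0 0; 0 0 0 0 0 0 0; 0 0 0 0 0 0 0"

```text
clock: 15.7
eef_pos: [464.3, -246.2, 70.5]
tool_rot: [-1.571, -0.0, 0.328]
force: [-0.6, 0.6, 6.1]
width: 19.5
```

Run:
```python
from h import *
import cv2
P,R,s=pose();p=get_image("wrist");print(s['clock'],P,s['tool_rot'],s['force'],s['torque'],s['width'])
cv2.imwrite("pics/w12.png",p["color"])
```

```text
15.7 [ 464.31085561 -246.19076038   70.45082698] [-1.57105274e+00 -4.68519306e-04  3.28067852e-01] [-0.62900034  0.57066368  6.1348615 ] [0.09266873 0.12226946 0.04490529] 19.54837009088354
```

View pics/w12.png

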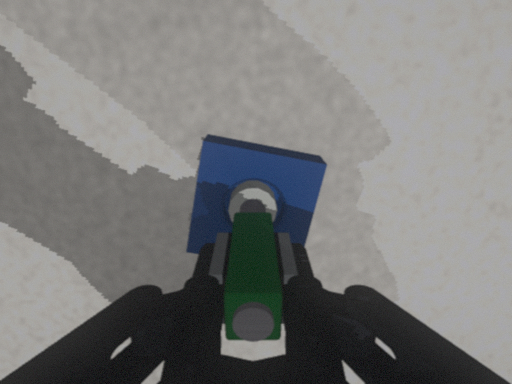

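Request:
step_arm:
  moves: "0 -0.1 0 0 0 0 0; 0 -0.4 0 0 0 0 0; 0 -0.6 0 0 0 0 0; 0 -0.6 0 0 0 0 0; 0 -0.3 0 0 0 0 0; 0 0 0 0 0 0 0; 0 0 0 0 0 0 0"

```text
clock: 16.45
eef_pos: [463.8, -245.8, 169.7]
tool_rot: [-1.57, 0.0, 0.328]
force: [-0.2, 0.3, -1.5]
width: 19.3
```

Run:
```python
from h import *
P,R,s=pose();print(s['clock'],P,s['tool_rot'],s['force'],s['torque'],s['width'])
plan([472.4,279,150],.33)
```

```text
16.45 [ 463.82640817 -245.78926476  169.68147095] [-1.57036078e+00  2.84437106e-04  3.28353303e-01] [-0.20572033  0.32117976 -1.50882026] [ 0.0102779   0.0623401  -0.01333767] 19.296611197334926
12
0.296 0.033 0.823 -0.000 -0.001 -0.000; 0.296 0.033 0.823 -0.000 -0.001 -0.000; 0.296 0.033 0.823 -0.000 -0.001 -0.000; 0.296 0.033 0.823 -0.000 -0.001 -0.000; 0.296 0.033 0.823 -0.000 -0.001 -0.000; 0.296 0.033 0.823 -0.000 -0.001 -0.000; 0.296 0.033 0.823 -0.000 -0.001 -0.000; 0.296 0.033 0.823 -0.000 -0.001 -0.000; 0.296 0.033 0.823 -0.000 -0.001 -0.000; 0.297 0.033 0.823 -0.000 -0.001 -0.000; 0.297 0.033 0.823 -0.000 -0.001 -0.000; 0.297 0.033 0.823 -0.000 -0.001 -0.000
```

Request:
step_arm:
  moves: "0.15 0 0.41 0 0 0 0; 0.30 0 0.82 0 0 0 0; 0.30 0 0.82 0 0 0 0; 0.30 0 0.82 0 0 0 0; 0.30 0 0.82 0 0 0 0; 0.30 0 0.82 0 0 0 0; 0.30 0 0.82 0 0 0 0; 0.30 0 0.82 0 0 0 0; 0.30 0 0.82 0 0 0 0; 0.30 0 0.82 0 0 0 0; 0.30 0 0.82 0 0 0 0; 0.29 0 0.82 0 0 0 0; 0.15 0 0.41 0 0 0 0; 0 0 0 0 0 0 0; 0 0 0 0 0 0 0; 0 0 0 0 0 0 0"

```text
clock: 18.05
eef_pos: [475.2, 275.4, 169.2]
tool_rot: [-1.572, 0.002, 0.326]
force: [0.9, -1.1, -0.6]
width: 19.4
```

Run:
```python
from h import *
import cv2
P,R,s=pose();p=get_image("wrist");print(s['clock'],P,s['tool_rot'],s['force'],s['torque'],s['width'])
c=p["color"].copy()
for z in (59,36):
  for x,yy in proj(p,[472.5,279.5,z],P,R): cv2.circle(c,(round(x),round(yy)),2,(255,0,255),-1)
cv2.imwrite("pics/w13.png",c)
p=get_image("scene");u=proj(p,[472.8,279.5,80])[0]
x,y=map(int,u);cv2.imwrite("pics/s13.png",cv2.resize(p["color"][y-40:y+35,x-50:x+50],(800,600),interpolation=cv2.INTER_CUBIC))
plan([472.4,279,140],.33,n=1)
```

```text
18.05 [475.15286734 275.41946713 169.2061568 ] [-1.57227235  0.0021565   0.325986  ] [ 0.90428205 -1.08620129 -0.62291119] [-0.01448739 -0.02578088  0.01762456] 19.429581781278035
1
-0.038 0.595 0.084 0.007 -0.037 -0.008
```

View pics/w13.png

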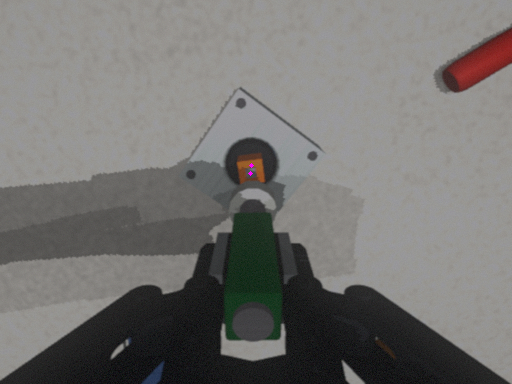

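View pics/s13.png

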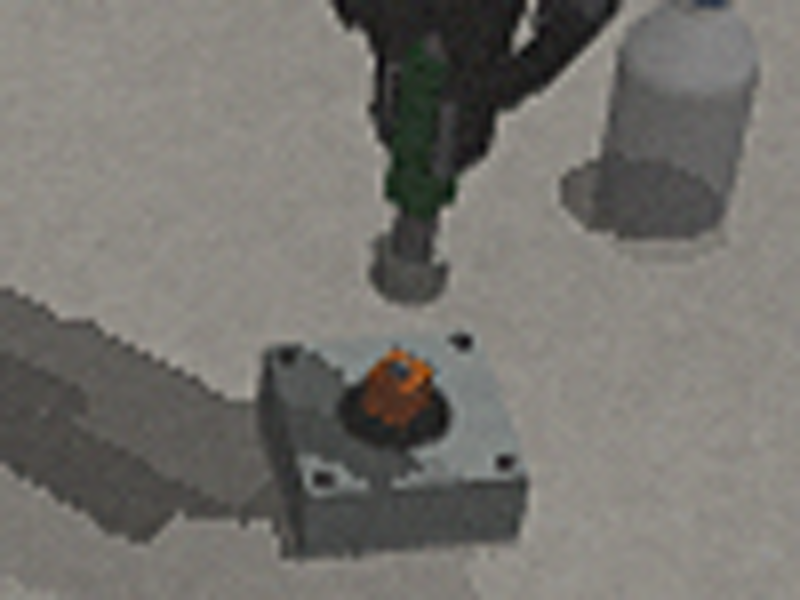

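Request:
step_arm:
  moves: "0 0.3 0 0 0 0 0; 0 0.3 0 0 0 0 0; 0 0 0 0 0 0 0; 0 0 0 0 0 0 0; 0 0 0 0 0 0 0; 0 0 0 0 0 0 0"

```text
clock: 18.75
eef_pos: [476.0, 277.6, 140.8]
tool_rot: [-1.57, -0.001, 0.328]
force: [-0.7, 0.1, -1.6]
width: 19.1
```

Run:
```python
from h import *
P,R,s=pose();print(s['clock'],P,s['tool_rot'],s['force'],s['torque'],s['width'])
plan([472.5,279,130],.33,n=1)
```

```text
18.75 [475.988142   277.55799691 140.81106645] [-1.57045871e+00 -1.35855876e-03  3.27859392e-01] [-0.6850697   0.11401768 -1.59425333] [-0.0088439   0.00506125 -0.03379393] 19.118486672663575
1
-0.057 0.216 0.050 -0.003 -0.018 0.011
```

Request:
step_arm:
  moves: "-0.055 0.1 0.045 0 0 0 0; 0 0.1 0 0 0 0 0; 0 0 0 0 0 0 0; 0 0 0 0 0 0 0; 0 0 0 0 0 0 0"

```text
clock: 19.25
eef_pos: [472.3, 278.8, 130.1]
tool_rot: [-1.571, -0.0, 0.328]
force: [0.1, -0.2, -1.6]
width: 19.1
```

Run:
```python
from h import *
import cv2
P,R,s=pose();p=get_image("wrist");print(s['clock'],P,s['tool_rot'],s['force'],s['torque'],s['width'])
cv2.imwrite("pics/w14.png",p["color"])
plan([472.5,279,124],.33,n=1)
```

```text
19.25 [472.27487543 278.75813459 130.05814577] [-1.57080153e+00 -1.54933490e-04  3.28094757e-01] [ 0.14531351 -0.17364884 -1.64504073] [ 0.01004745 -0.02293845 -0.01650817] 19.145865988128445
1
0.006 0.122 0.003 0.000 -0.016 0.001
```

View pics/w14.png

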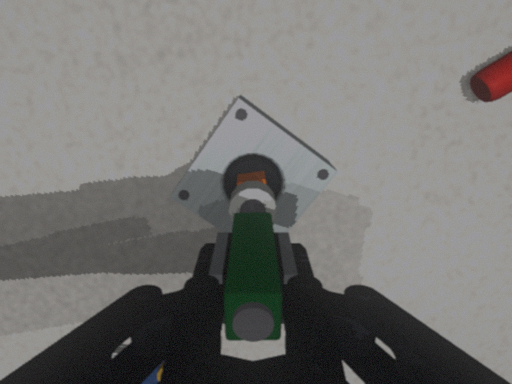

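Request:
step_arm:
  moves: "0 0.04 0 0 0 0 0; 0 0.04 0 0 0 0 0; 0 0.04 0 0 0 0 0; 0 0 0 0 0 0 0; 0 0 0 0 0 0 0"

```text
clock: 19.8
eef_pos: [472.1, 278.7, 124.0]
tool_rot: [-1.571, 0.0, 0.328]
force: [0.3, 0.5, -0.1]
width: 19.3
```

Request:
step_arm:
  moves: "0 0.02 0 0 0 0 0; 0 0 0 0 0 0 0"

```text
clock: 20.0
eef_pos: [472.1, 278.7, 123.0]
tool_rot: [-1.571, 0.0, 0.328]
force: [-0.2, 0.1, -0.8]
width: 19.0
```

Request:
step_arm:
  moves: "0 0.02 0 0 0 0 0; 0 0 0 0 0 0 0"

```text
clock: 20.2
eef_pos: [472.1, 278.7, 121.9]
tool_rot: [-1.571, 0.0, 0.328]
force: [0.1, 0.5, -0.8]
width: 19.5
```

Request:
step_arm:
  moves: "0 0.02 0 0 0 0 0; 0 0 0 0 0 0 0"

```text
clock: 20.4
eef_pos: [472.3, 278.7, 121.1]
tool_rot: [-1.571, -0.0, 0.328]
force: [-0.8, 0.1, -0.1]
width: 19.3
```

Request:
step_arm:
  moves: "0 0.01 0 0 0 0 0; 0 0 0 0 0 0 0"

```text
clock: 20.6
eef_pos: [472.4, 278.8, 120.8]
tool_rot: [-1.571, -0.001, 0.328]
force: [0.7, 0.5, 1.7]
width: 19.2
```

Request:
step_arm:
  moves: "0 0.01 0 0 0 0 0; 0 0 0 0 0 0 0"

```text
clock: 20.8
eef_pos: [472.5, 278.8, 120.3]
tool_rot: [-1.571, -0.001, 0.328]
force: [-1.5, -0.2, 2.3]
width: 19.4
```

Request:
step_arm:
  moves: "0 0.01 0 0 0 0 0; 0 0 0 0 0 0 0"

```text
clock: 21.0
eef_pos: [472.1, 278.8, 119.5]
tool_rot: [-1.571, -0.0, 0.328]
force: [-0.2, 0.1, 1.4]
width: 19.4
```

Request:
step_arm:
  moves: "0 0.01 0 0 0 0 0; 0 0 0 0 0 0 0"

```text
clock: 21.2
eef_pos: [471.9, 278.8, 118.8]
tool_rot: [-1.571, 0.0, 0.328]
force: [-0.4, 0.2, -0.4]
width: 19.2
```

Request:
step_arm:
  moves: "0 0.01 0 0 0 0 0; 0 0 0 0 0 0 0"

```text
clock: 21.4
eef_pos: [472.1, 278.8, 118.5]
tool_rot: [-1.571, -0.0, 0.328]
force: [0.9, 1.3, 1.9]
width: 19.0
```

Request:
step_arm:
  moves: "0 0.01 0 0 0 0 0; 0 0 0 0 0 0 0"

```text
clock: 21.6
eef_pos: [472.2, 278.8, 118.0]
tool_rot: [-1.571, -0.0, 0.328]
force: [0.6, 0.2, 1.5]
width: 19.0
```

Request:
step_arm:
  moves: "0 0.01 0 0 0 0 0; 0 0 0 0 0 0 0"

```text
clock: 21.8
eef_pos: [471.9, 278.7, 117.3]
tool_rot: [-1.571, 0.0, 0.328]
force: [0.9, -0.2, -0.0]
width: 19.6
```

Request:
step_arm:
  moves: "0 0.01 0 0 0 0 0; 0 0 0 0 0 0 0"

```text
clock: 22.0
eef_pos: [471.8, 278.6, 116.7]
tool_rot: [-1.571, 0.001, 0.328]
force: [0.1, -0.3, -0.2]
width: 19.4
```

Run:
```python
from h import *
import cv2
P,R,s=pose();p=get_image("wrist");print(s['clock'],P,s['tool_rot'],s['force'],s['torque'],s['width'])
c=cv2.resize(p["color"][80:350,76:436],(800,600),interpolation=cv2.INTER_CUBIC)
cv2.imwrite("pics/w15.png",c)
p=get_image("scene");u=proj(p,[472.8,279.5,80])[0]
x,y=map(int,u);cv2.imwrite("pics/s15.png",cv2.resize(p["color"][y-40:y+35,x-50:x+50],(800,600),interpolation=cv2.INTER_CUBIC))
```

```text
22.0 [471.751354   278.60032304 116.73675567] [-1.57089370e+00  8.78582811e-04  3.28172832e-01] [ 0.06961768 -0.28065799 -0.15285137] [-0.02711318  0.04270166  0.01719919] 19.40915006417978
```

View pics/w15.png

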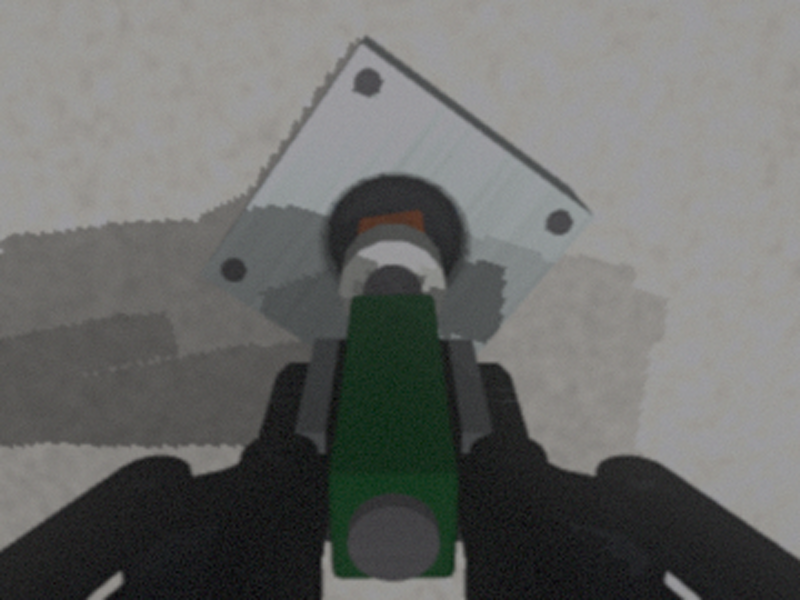

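View pics/s15.png

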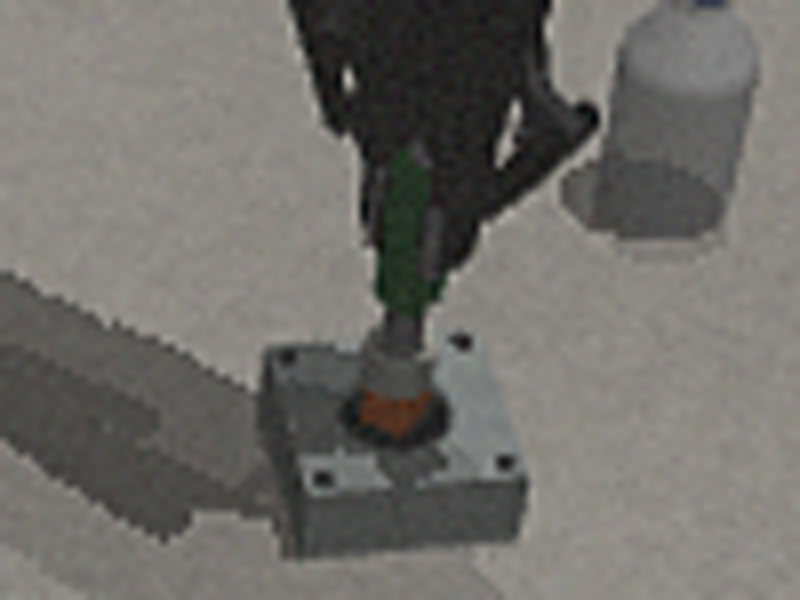

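Request:
step_arm:
  moves: "0 0.01 0 0 0 0 0; 0 0 0 0 0 0 0"

```text
clock: 22.3
eef_pos: [472.0, 278.7, 116.4]
tool_rot: [-1.571, 0.0, 0.328]
force: [-0.9, 0.3, -0.7]
width: 19.5
```

Request:
step_arm:
  moves: "0 0.01 0 0 0 0 0; 0 0 0 0 0 0 0"

```text
clock: 22.5
eef_pos: [472.0, 278.7, 116.0]
tool_rot: [-1.571, 0.0, 0.328]
force: [-0.1, -0.6, -1.1]
width: 19.4
```

Request:
step_arm:
  moves: "0 0.01 0 0 0 0 0; 0 0 0 0 0 0 0"

```text
clock: 22.7
eef_pos: [472.1, 278.7, 115.5]
tool_rot: [-1.571, 0.0, 0.328]
force: [-0.6, -0.6, -2.5]
width: 19.2
```

Request:
step_arm:
  moves: "0 0.01 0 0 0 0 0; 0 0 0 0 0 0 0"

```text
clock: 22.9
eef_pos: [472.1, 278.7, 115.0]
tool_rot: [-1.571, 0.0, 0.328]
force: [0.1, -0.1, -1.3]
width: 19.2
```

Request:
step_arm:
  moves: "0 0.01 0 0 0 0 0; 0 0 0 0 0 0 0"

```text
clock: 23.1
eef_pos: [472.1, 278.7, 114.5]
tool_rot: [-1.571, 0.0, 0.328]
force: [0.4, 0.1, -1.3]
width: 19.2
```

Request:
step_arm:
  moves: "0 0.01 0 0 0 0 0; 0 0 0 0 0 0 0"

```text
clock: 23.3
eef_pos: [472.1, 278.7, 114.0]
tool_rot: [-1.571, 0.0, 0.328]
force: [0.3, -0.3, -0.9]
width: 19.2
```

Request:
step_arm:
  moves: "0 0.01 0 0 0 0 0; 0 0 0 0 0 0 0"

```text
clock: 23.5
eef_pos: [472.0, 278.7, 113.5]
tool_rot: [-1.571, 0.0, 0.328]
force: [-0.4, 0.1, -1.5]
width: 19.4
```

Request:
step_arm:
  moves: "0 0.01 0 0 0 0 0; 0 0 0 0 0 0 0"

```text
clock: 23.7
eef_pos: [472.0, 278.7, 113.0]
tool_rot: [-1.571, 0.0, 0.328]
force: [-0.9, -0.8, -1.5]
width: 19.5
```

Run:
```python
from h import *
import cv2
P,R,s=pose();p=get_image("wrist");print(s['clock'],P,s['tool_rot'],s['force'],s['torque'],s['width'])
c=cv2.resize(p["color"][80:350,76:436],(800,600),interpolation=cv2.INTER_CUBIC)
cv2.imwrite("pics/w16.png",c)
p=get_image("scene");u=proj(p,[472.8,279.5,80])[0]
x,y=map(int,u);cv2.imwrite("pics/s16.png",cv2.resize(p["color"][y-40:y+35,x-50:x+50],(800,600),interpolation=cv2.INTER_CUBIC))
```

```text
23.7 [472.04973328 278.70081223 112.96367791] [-1.57082064e+00  2.20160736e-04  3.28163091e-01] [-0.94567016 -0.76790645 -1.4671992 ] [ 9.38068883e-05 -1.28610623e-02 -7.79570841e-02] 19.475765199984863
```

View pics/w16.png

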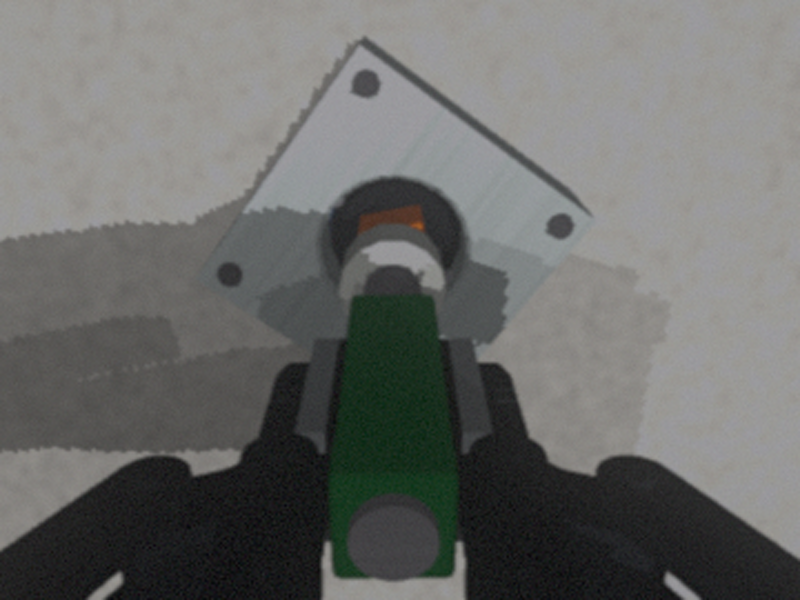

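View pics/s16.png

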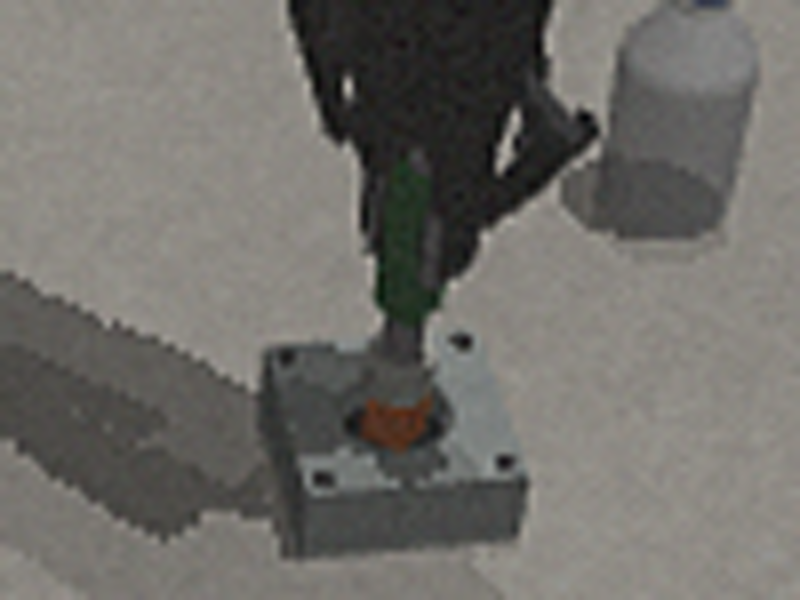

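Request:
step_arm:
  moves: "0 0.01 0 0 0 0 0; 0 0 0 0 0 0 0"

```text
clock: 24.0
eef_pos: [472.1, 278.7, 112.5]
tool_rot: [-1.571, 0.0, 0.328]
force: [0.2, 1.0, -0.8]
width: 19.2
```

Request:
step_arm:
  moves: "0 0.01 0 0 0 0 0; 0 0 0 0 0 0 0"

```text
clock: 24.2
eef_pos: [472.1, 278.7, 112.0]
tool_rot: [-1.571, 0.0, 0.328]
force: [-0.1, -0.1, -0.8]
width: 19.8
```

Request:
step_arm:
  moves: "0 0.01 0 0 0 0 0; 0 0 0 0 0 0 0"

```text
clock: 24.4
eef_pos: [472.1, 278.7, 111.5]
tool_rot: [-1.571, 0.0, 0.328]
force: [-0.3, -0.0, -0.3]
width: 19.3
```

Request:
step_arm:
  moves: "0 0.01 0 0 0 0 0; 0 0 0 0 0 0 0"

```text
clock: 24.6
eef_pos: [472.1, 278.7, 111.0]
tool_rot: [-1.571, 0.0, 0.328]
force: [-0.3, 0.3, -1.0]
width: 19.1
```

Request:
step_arm:
  moves: "0 0.01 0 0 0 0 0; 0 0 0 0 0 0 0"

```text
clock: 24.8
eef_pos: [472.1, 278.7, 110.5]
tool_rot: [-1.571, 0.0, 0.328]
force: [0.2, -1.0, -0.8]
width: 19.4
```

Request:
step_arm:
  moves: "0 0.01 0 0 0 0 0; 0 0 0 0 0 0 0"

```text
clock: 25.0
eef_pos: [472.1, 278.7, 110.0]
tool_rot: [-1.571, 0.0, 0.328]
force: [-0.1, -0.9, -1.5]
width: 19.5
```

Request:
step_arm:
  moves: "0 0.01 0 0 0 0 0; 0 0 0 0 0 0 0"

```text
clock: 25.2
eef_pos: [472.1, 278.7, 109.5]
tool_rot: [-1.571, 0.0, 0.328]
force: [0.1, 0.7, -2.4]
width: 19.2
```

Request:
step_arm:
  moves: "0 0.01 0 0 0 0 0; 0 0 0 0 0 0 0"

```text
clock: 25.4
eef_pos: [472.1, 278.7, 109.0]
tool_rot: [-1.571, 0.0, 0.328]
force: [-0.0, 0.3, -0.7]
width: 19.6
```

Request:
step_arm:
  moves: "0 0.008 0 0 0 0 0; 0 0 0 0 0 0 0"

```text
clock: 25.6
eef_pos: [472.1, 278.7, 108.6]
tool_rot: [-1.571, 0.0, 0.328]
force: [0.4, 0.3, -1.6]
width: 19.0
```

Request:
step_arm:
  moves: "0 0.008 0 0 0 0 0; 0 0 0 0 0 0 0"

```text
clock: 25.8
eef_pos: [472.2, 278.8, 108.3]
tool_rot: [-1.571, -0.0, 0.328]
force: [-0.7, -0.8, -0.1]
width: 19.2
```

Request:
step_arm:
  moves: "0 0.008 0 0 0 0 0; 0 0 0 0 0 0 0"

```text
clock: 26.0
eef_pos: [472.2, 278.8, 108.3]
tool_rot: [-1.57, -0.0, 0.328]
force: [-1.0, -0.1, 5.7]
width: 19.5
```

Request:
step_arm:
  moves: "0 0.008 0 0 0 0 0; 0 0 0 0 0 0 0"

```text
clock: 26.2
eef_pos: [472.3, 278.8, 108.2]
tool_rot: [-1.57, -0.0, 0.328]
force: [-1.6, -1.0, 7.1]
width: 19.4
```

Request:
step_arm:
  moves: "0 0.006 0 0 0 0 0; 0 0 0 0 0 0 0"

```text
clock: 26.4
eef_pos: [472.3, 278.8, 108.2]
tool_rot: [-1.57, -0.001, 0.328]
force: [-2.0, -1.6, 10.3]
width: 19.3
```

Request:
step_arm:
  moves: "0 0.006 0 0 0 0 0; 0 0 0 0 0 0 0"

```text
clock: 26.6
eef_pos: [472.3, 278.8, 108.2]
tool_rot: [-1.57, -0.001, 0.328]
force: [-3.3, -2.0, 13.4]
width: 19.2
```

Run:
```python
from h import *
for i in range(3):
    P,R,s=pose();print(s['clock'],P,s['tool_rot'],s['force'],s['torque']);get_image("wrist")
```

```text
26.6 [472.3435488  278.81583034 108.16023026] [-1.57006848e+00 -7.16250947e-04  3.28003220e-01] [-3.29598844 -1.97623327 13.38617053] [-0.34834526  0.65256071 -0.03503186]
26.65 [472.3496984  278.81927916 108.15778864] [-1.57007929e+00 -7.49030015e-04  3.27973040e-01] [-2.15586732 -1.06425099 12.43871311] [-0.32644275  0.70282022 -0.06451578]
26.7 [472.35973599 278.84201795 108.16594589] [-1.57004374e+00 -7.75151495e-04  3.28009061e-01] [-1.36954349 -1.42257087 13.97108402] [-0.35753893  0.72228665 -0.04690383]
```

Request:
step_arm:
  moves: "0 0.005 0 0 0 0 0; 0 0 0 0 0 0 0; 0 0 0 0 0 0 0"

```text
clock: 27.05
eef_pos: [472.4, 278.8, 108.1]
tool_rot: [-1.57, -0.001, 0.328]
force: [-2.9, -1.6, 14.6]
width: 19.3
```

Run:
```python
from h import *
for i in range(3):
    P,R,s=pose();print(s['clock'],P[2],s['force']);get_image("scene")
```

```text
27.05 108.14357804026831 [-2.94870848 -1.63332374 14.58328764]
27.1 108.16709466082244 [-3.34985939 -1.22758347 14.87459276]
27.15 108.14438143462918 [-3.12350908 -1.66803495 14.36552482]
```

Request:
step_arm:
  moves: "0 0.004 0 0 0 0 0; 0 0 0 0 0 0 0; 0 0 0 0 0 0 0"

```text
clock: 27.5
eef_pos: [472.4, 278.8, 108.1]
tool_rot: [-1.57, -0.001, 0.328]
force: [-2.5, -2.3, 16.3]
width: 19.7
```

Request:
step_arm:
  moves: "0 -0.02 0 0 0 0 0; 0 -0.1 0 0 0 0 0; 0 -0.3 0 0 0 0 0; 0 -0.6 0 0 0 0 0; 0 -0.4 0 0 0 0 0; 0 0 0 0 0 0 0; 0 0 0 0 0 0 0"

```text
clock: 28.2
eef_pos: [471.9, 278.8, 177.2]
tool_rot: [-1.571, 0.0, 0.328]
force: [-0.5, 0.3, -0.4]
width: 19.5
```

Run:
```python
from h import *
import cv2
P,R,s=pose();p=get_image("wrist");print(s['clock'],P,s['tool_rot'],s['force'],s['width'])
c=cv2.resize(p["color"][80:350,76:436],(800,600),interpolation=cv2.INTER_CUBIC)
cv2.imwrite("pics/w17.png",c)
p=get_image("scene");u=proj(p,[472.8,279.5,50])[0]
x,y=map(int,u);cv2.imwrite("pics/s17.png",cv2.resize(p["color"][y-30:y+30,x-40:x+40],(800,600),interpolation=cv2.INTER_CUBIC))
plan([464.3,-246.2,172],.328)
```

```text
28.2 [471.88738727 278.84679878 177.2014307 ] [-1.57058408e+00  1.06915293e-05  3.28442170e-01] [-0.53103636  0.3313832  -0.37762424] 19.481722219160645
12
-0.293 0.008 -0.824 0.000 0.000 -0.002; -0.293 0.008 -0.824 0.000 0.000 -0.002; -0.293 0.008 -0.824 0.000 0.000 -0.002; -0.293 0.008 -0.824 0.000 0.000 -0.002; -0.293 0.008 -0.824 0.000 0.000 -0.002; -0.293 0.008 -0.824 0.000 0.000 -0.002; -0.293 0.008 -0.824 0.000 0.000 -0.002; -0.293 0.007 -0.824 0.000 0.000 -0.002; -0.293 0.007 -0.824 0.000 0.000 -0.002; -0.293 0.007 -0.824 0.000 0.000 -0.002; -0.293 0.007 -0.824 0.000 0.000 -0.002; -0.293 0.007 -0.824 0.000 0.000 -0.002
```

View pics/w17.png

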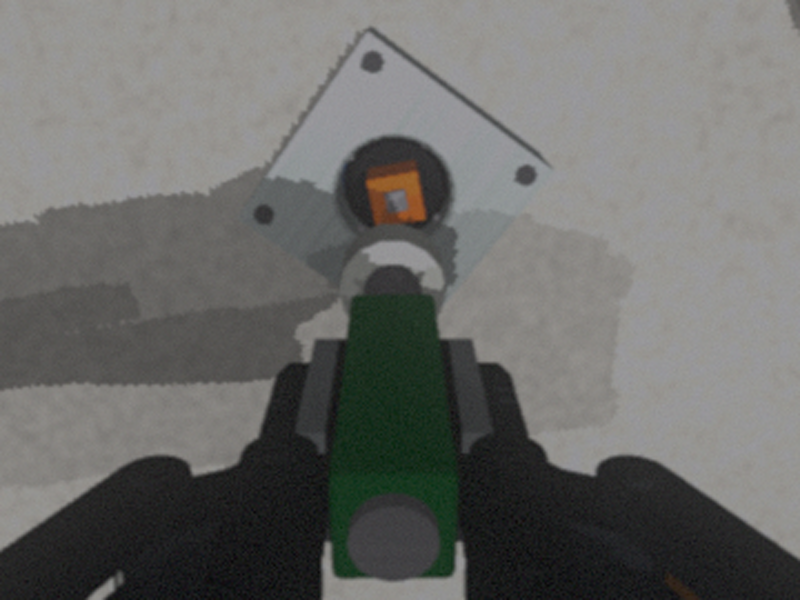

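View pics/s17.png

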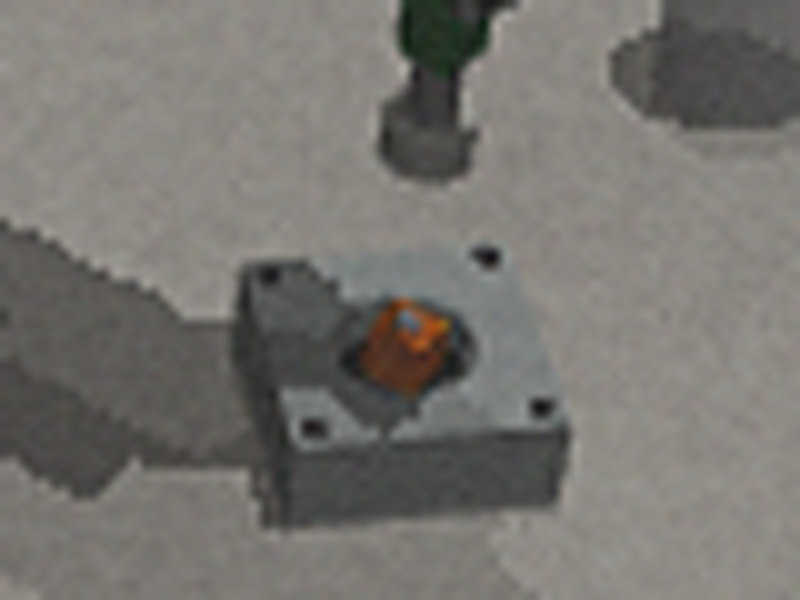

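Request:
step_arm:
  moves: "-0.15 0 -0.41 0 0 0 0; -0.29 0 -0.82 0 0 0 0; -0.29 0 -0.82 0 0 0 0; -0.29 0 -0.82 0 0 0 0; -0.29 0 -0.82 0 0 0 0; -0.29 0 -0.83 0 0 0 0; -0.29 0 -0.83 0 0 0 0; -0.29 0 -0.83 0 0 0 0; -0.29 0 -0.83 0 0 0 0; -0.29 0 -0.82 0 0 0 0; -0.29 0 -0.82 0 0 0 0; -0.29 0 -0.82 0 0 0 0; -0.15 0 -0.41 0 0 0 0; 0 0 0 0 0 0 0; 0 0 0 0 0 0 0; 0 0 0 0 0 0 0; 0 0 0 0 0 0 0"

```text
clock: 30.0
eef_pos: [466.3, -243.4, 177.0]
tool_rot: [-1.569, 0.0, 0.331]
force: [-0.3, 0.8, -1.0]
width: 19.5
```

Request:
step_arm:
  moves: "0 0.5 0 0 0 0 0; 0 0.5 0 0 0 0 0; 0 0 0 0 0 0 0; 0 0 0 0 0 0 0; 0 0 0 0 0 0 0; 0 0 0 0 0 0 0"

```text
clock: 30.6
eef_pos: [467.0, -245.4, 128.5]
tool_rot: [-1.572, -0.002, 0.328]
force: [-0.4, -0.0, -1.3]
width: 19.4
```

Run:
```python
from h import *
P,R,s=pose();print(s['clock'],P,s['tool_rot'],s['force'],s['width'])
plan([464.3,-246.2,105],.328,n=1)
```

```text
30.6 [ 466.95235777 -245.37650213  128.54171475] [-1.5722542  -0.00160512  0.32843361] [-0.44467896 -0.0211653  -1.33719134] 19.373888780490827
1
-0.056 0.471 0.002 0.012 0.004 0.013
```

Request:
step_arm:
  moves: "-0.05 0.3 0 0 0 0 0; 0 0.3 0 0 0 0 0; 0 0.16 0 0 0 0 0; 0 0 0 0 0 0 0; 0 0 0 0 0 0 0; 0 0 0 0 0 0 0; 0 0 0 0 0 0 0"

```text
clock: 31.3
eef_pos: [464.3, -246.2, 90.0]
tool_rot: [-1.572, -0.001, 0.328]
force: [-0.1, -0.5, -0.8]
width: 19.4
```

Run:
```python
from h import *
import cv2
P,R,s=pose();p=get_image("wrist");print(s['clock'],P,s['tool_rot'],s['force'],s['width'])
cv2.imwrite("pics/w18.png",cv2.resize(p["color"][80:350,76:436],(800,600),interpolation=cv2.INTER_CUBIC))
plan([464.3,-246.2,71.5],.328,n=1)
```

```text
31.3 [ 464.25960742 -246.17115229   90.0136755 ] [-1.57166655e+00 -8.71732437e-04  3.28231781e-01] [-0.05134546 -0.49706588 -0.77078116] 19.42564029863111
1
0.002 0.368 -0.003 0.005 0.002 0.006
```

View pics/w18.png

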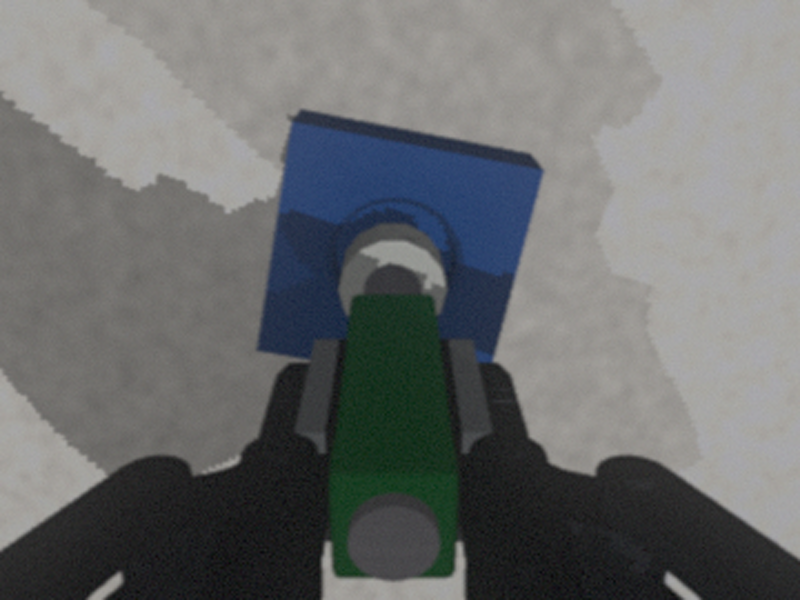

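Foot is aligned over the pocket. Lowering.

Request:
step_arm:
  moves: "0 0.1 0 0 0 0 0; 0 0.1 0 0 0 0 0; 0 0.1 0 0 0 0 0; 0 0.04 0 0 0 0 0; 0 0 0 0 0 0 0; 0 0 0 0 0 0 0"

```text
clock: 31.95
eef_pos: [463.8, -246.0, 72.3]
tool_rot: [-1.571, 0.0, 0.328]
force: [0.7, 0.2, 0.2]
width: 19.0
```

Request:
step_arm:
  moves: "0 0.02 0 0 0 0 0; 0 0 0 0 0 0 0; 0 0 0 0 0 0 0"

```text
clock: 32.25
eef_pos: [463.9, -246.0, 71.5]
tool_rot: [-1.571, -0.0, 0.328]
force: [0.4, -0.1, -1.4]
width: 19.2
```

Request:
step_arm:
  moves: "0 0.015 0 0 0 0 0; 0 0 0 0 0 0 0; 0 0 0 0 0 0 0"

```text
clock: 32.55
eef_pos: [463.8, -245.9, 70.6]
tool_rot: [-1.571, 0.0, 0.328]
force: [-0.4, 0.5, -1.6]
width: 19.2
```

Request:
step_arm:
  moves: "0 0.012 0 0 0 0 0; 0 0 0 0 0 0 0; 0 0 0 0 0 0 0"

```text
clock: 32.85
eef_pos: [463.8, -246.0, 70.5]
tool_rot: [-1.571, -0.0, 0.328]
force: [-2.1, 1.0, 5.4]
width: 19.2
```

Request:
step_arm:
  moves: "0 0.008 0 0 0 0 0; 0 0 0 0 0 0 0; 0 0 0 0 0 0 0"

```text
clock: 33.15
eef_pos: [463.8, -246.0, 70.5]
tool_rot: [-1.571, -0.001, 0.328]
force: [-1.9, 1.1, 9.4]
width: 19.4
```

Request:
step_arm:
  moves: "0 -0.008 0 0 0 0 0; 0 0 0 0 0 0 1; 0 0 0 0 0 0 1; 0 0 0 0 0 0 1; 0 0 0 0 0 0 1; 0 0 0 0 0 0 1; 0 0 0 0 0 0 1; 0 -0.3 0 0 0 0 1; 0 -0.6 0 0 0 0 1; 0 -0.6 0 0 0 0 1; 0 -0.6 0 0 0 0 1; 0 -0.4 0 0 0 0 1; 0 0 0 0 0 0 1; 0 0 0 0 0 0 1; 0 0 0 0 0 0 1"

```text
clock: 34.65
eef_pos: [463.1, -245.4, 194.0]
tool_rot: [-1.569, 0.001, 0.328]
force: [-0.7, 0.3, -1.3]
width: 85.6
```

Run:
```python
from h import *
import cv2
P,R,s=pose();p=get_image("wrist");print(s['clock'],P,s['tool_rot'],s['force'],s['width'])
cv2.imwrite("pics/w19.png",cv2.resize(p["color"][80:350,76:436],(800,600),interpolation=cv2.INTER_CUBIC))
p=get_image("scene")
def z(X,w,h):
    x,y=map(int,proj(p,X)[0]);return cv2.resize(p["color"][y-h:y+h,x-w:x+w],(400,400),interpolation=cv2.INTER_CUBIC)
cv2.imwrite("pics/s19.png",np.hstack([z([465,-247,60],35,35),z([472,279,45],30,30)]))
cv2.imwrite("pics/s19f.png",p["color"])
```

```text
34.65 [ 463.08425251 -245.40973208  193.98920536] [-1.56923008e+00  1.49126704e-03  3.28346734e-01] [-0.65027173  0.26595973 -1.28494589] 85.59237952804291
```

View pics/w19.png

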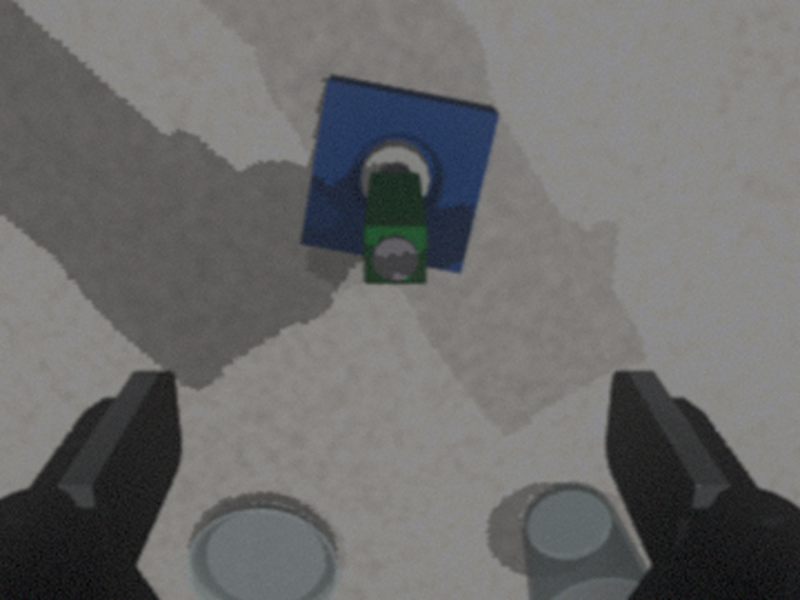

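View pics/s19.png

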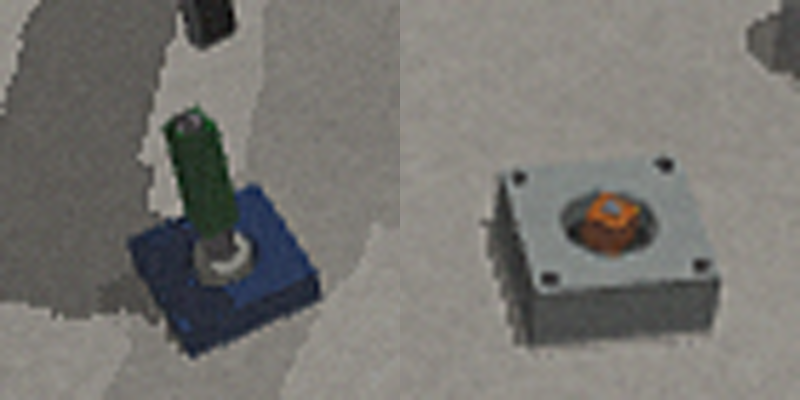

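View pics/s19f.png

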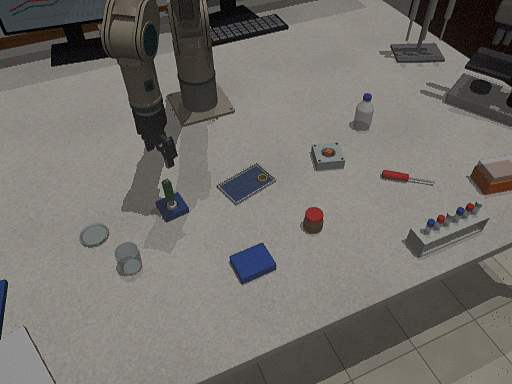

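```bash
python3 -c "
from cell import ctrl
print(ctrl.finish_job())"
```

```text
the job is handed in; nothing more can be done
None
```

The job is done and handed in at about 34.7 s. No verdict was reported.

**What I did:**
- **Cap placed:** I took the cap by its grip, lowered it into the recess until I felt about 3 N, and let go.
- **Cap pressed home:** I pressed straight down with the pusher's foot. It stopped hard with the cap's underside at about 11 mm. I raised the press to about 16 N on the wrist sensor, roughly 17.5 N once the pusher's weight is added.
- **Pusher returned:** I set it back on the pocket floor of its stand and withdrew the arm.

**Last checks:** The pictures show the cap sunk and centred in the recess and the pusher upright in its pocket. The bystanders look unmoved in the scene picture, and the gripper is open and clear of everything.

**What disagreed or was not checked:**
- **Catch force:** I saw only about 4 N while the cap passed the catches, not the expected 7 to 14 N. I read the force only at the end of each move, so I may have missed the peak. The stop height still fits a cap that is home.
- **Catch balls:** I could not check directly that they sprung back.
- **Wrist camera:** It disagreed with the grasp by about 1 mm on where the cap sat in the fingers. I used the average, and the cap went in with little side force.

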